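# Fetch the standard jar from behind the reagent bottles and set it on the balance

### The job

Take the three tall capped bottles out of the grey tray and stand them all on the turquoise mat, then set the green-lidded jar from behind them upright in the middle of the balance pan, and only after that put each bottle back upright in the very place in the tray where it stood at the start. Leave the two black-lidded jars where they are and tip nothing over.

Things in the scene. Friction and masses are not known exactly. Their poses are not given: they have to be found in the camera images.
- bottle_blue: blue-capped bottle, loose: white round bottle 48 mm in diameter with straight sides up to 92 mm, a blue band low on the side and a blue cap 39 mm in diameter on top (92 to 116 mm); 0.18 to 0.35 kg. Origin: centre of its underside; z up. At the start it stands in one of the rack's three bottle places (which one varies).
- bottle_red: red-capped bottle, loose: white round bottle 48 mm in diameter with straight sides up to 92 mm, a red band low on the side and a red cap 39 mm in diameter on top (92 to 116 mm); 0.18 to 0.35 kg. Origin: centre of its underside; z up. At the start it stands in one of the rack's three bottle places (which one varies).
- bottle_yellow: yellow-capped bottle, loose: white round bottle 48 mm in diameter with straight sides up to 92 mm, a yellow band low on the side and a yellow cap 39 mm in diameter on top (92 to 116 mm); 0.18 to 0.35 kg. Origin: centre of its underside; z up. At the start it stands in one of the rack's three bottle places (which one varies).
- jar_green: Standard jar with the green lid (lid: top 14 mm), loose: squat round amber jar, 49 mm in diameter and 45 mm tall, straight-sided; about 0.12 kg. Origin: centre of its underside; z up. At the start it stands in the middle of the rack's back row, about 9 mm from the bottles left, right and in front of it and 8 mm from the rack's tall back wall.
- jar_black_l: Jar with a black lid in the rack's front left place, a bystander to be left alone, loose: squat round amber jar, 49 mm in diameter and 45 mm tall, straight-sided; about 0.12 kg. Origin: centre of its underside; z up.
- jar_black_r: Jar with a black lid in the rack's front right place, a bystander to be left alone, loose: squat round amber jar, 49 mm in diameter and 45 mm tall, straight-sided; about 0.12 kg. Origin: centre of its underside; z up.
- rack: Grey storage tray, fixed, 134 (x) by 192 mm (y). Origin: centre of its underside, on the bench; floor 6 mm higher. Its +x points to its back wall, 5 mm thick, 56 mm high; other rims 12 mm high. Six places: back row x = 29 mm (bottle, green-lidded jar, bottle at y = 58, 0, -58 mm), front row x = -29 mm (black-lidded jar, bottle, black-lidded jar), each within 2 mm or so.
- mat: Turquoise mat lying flat, fixed, 270 mm (its x) by 130 mm (its y), 4 mm thick: the side area for the bottles. Origin: centre of its underside, on the bench. It lies to the left or right of the rack.
- balance: Compact laboratory balance, fixed: ivory housing 210 mm (x) by 160 mm (y), 40 mm high, and a round steel pan 110 mm in diameter whose top is 52 mm above the bench. Origin: on the bench straight below the pan's centre. The display and keys are on its robot side (-x). The pan does not move. It stands on the other side of the rack from the mat.

How it is judged:
By the outcome, as a careful person would: the job done as asked, in the order asked, and still so for the second after the job is handed in, with the robot touching nothing.
It also fails if it takes over 125 s, if anything falls off the work surface, if the arm or the gripper's body presses on something with over 40 N, if the wrist force passes 120 N, or if a joint passes its speed limit or range.

### The arm

A 6-joint arm with a two-finger parallel gripper is mounted at the origin on the work surface. World frame = base frame: x ahead of the robot, y to its left, z up, the work surface at z = 0. Lengths are in m, angles in degrees, forces in N, time in s.
With the tool pointing down it reaches from about 0.25 to 0.725 m from the base axis. Payload 9.7 kg.
Tool frame: the origin (TCP) lies at the very end of the fingers, on their centre line; the grasp point (between the pads) lies 19 mm behind it; z points along the fingers, y is the direction in which the jaws open and shut (so a half turn about z gives the same grasp; the last joint's range is limited). The gripper opens to 85 mm and grips with 20 to 120 N. Pads are 22 mm wide; open, the fingers measure 114 mm over their backs; the gripper's body (76 mm by 85 mm) begins 54 mm behind the grasp point. The pads swing forward as they close: fully open they stand 13 mm farther back than shut.
Start: joints at [-75.974, 4.979, 10.078, 95.1, 0, 90], TCP at [0.133, -0.534, 0.207] pointing down, gripper open.
Joint ranges: [-179.16, 179.16], [-48.56, 103.87], [-65.8, 70.77], [-126.05, 130.52], [-82.76, 87.17], [-180, 180]. Speed limits (degrees/s): [127.2, 127.2, 147.25, 180, 180, 180].

### API

Orientations are given as [roll, pitch, yaw] about the fixed x, y, z axes, in that order (R = Rz(yaw) Ry(pitch) Rx(roll)).
In Python, from workcell import bot gives the robot as it stands.
- The arm moves only by the shell command python3 -m pendant 'ROWS' [FORCE]. ROWS is JSON, a list that holds one entry, the list of rows, each a list of 7 numbers: the shift along the tool's x, y, z in cm, then the turn, a rotation vector about the tool's x, y, z in rad, then the opening in per cent of the stroke, from 0 (shut) to 100 (fully open). In form: [[[dx, dy, dz, ax, ay, az, gripper], ...]]. A call has 1 to 5 rows; each row shifts and turns the pose as measured when the row begins, along the tool's axes as they then stand; what a row does not reach is not made up. A row lasts 1/12 s, in which the tool goes at most 41.7 mm and 7.16 degrees, less where a joint would pass 70% of its speed; a pose out of reach is approached as far as the arm can. A call with a gripper value outside its range is refused whole. The fingers move at their own pace and stop on an object; FORCE is the grip in N (left out, the last holds). Time passes only in rows, so rows that do not move let the fingers close. It gives the time, the measured TCP pose, the force and the opening at its end, in the units of the state.
- bot.get_obs(): the state, without advancing time (a new reading comes with each control period).
- bot.camera(name): name is "side" or "top"; returns the picture (480x640x3 uint8, red, green, blue); there is no depth.
- bot.get_calibration(name): a dict with "intrinsics" (3x3 intrinsics, pixels), "pose" (4x4, takes a point from camera to world coordinates). Camera axes: x right, y down, z forward; pixel columns grow to the right and rows downward; lengths in m; the calibration is good to about 2 mm. A picture is of the moment at which its call begins. get_calibration takes no time and is no camera call.
- bot.job_done(): hands the job in, once; it reports no verdict.
Trained networks look in the newest picture that a camera, given by its name, has taken for a name from the list of things; names that differ only in an ending like _2 or _b are one class to them, and where a whole thing is asked for, a point or a joint stands for the part that bears it (a point fixed in the world has none). Each returns a list of dicts, best first, with "confidence" (0 to 1); they miss things now and then, are a little off and sometimes report something else, mostly with a low value. They report only what shows in the picture. A call takes as long as a camera call.
- bot.masks_of(camera, thing): "pixels" (480x640 bool, what is visible of it) and "extent" ([left, top, right, bottom] in pixels, round what is visible of it).
- bot.mark_of(camera, thing): "uv" ([column, row] in pixels: a listed point, or the origin of a listed thing).
The state is a dict: "time": time; "q": joint angles; "qd": joint speeds; "joint_efforts": joint torques, N m; "ee_pos": TCP position; "tcp_rot": TCP orientation; "wrist_force": force on the tool from outside, world axes, zero at the start; "torque": the same for the moment, N m; "opening": finger opening in m.
Only numpy, scipy, OpenCV 4.12 (cv2) and the standard library are available. Lean on these libraries where they do the work, as an engineer would, in place of code of your own. Each camera call takes 0.05 s, during which the arm holds its last target. There are 200 camera calls.

## Working session

There is one attempt and no reset: what is moved stays moved. The work goes in short steps, Python scripts to look and compute and a shell command to move; the robot and the scene stay as the last step left them, time stands still between calls to the robot, and variables do not carry over. Pictures are saved under pics/ and viewed, about 12 in all and at most 16, crops included, and the job is handed in when it is done.

```bash
ls; mkdir -p pics
python3 - <<'E'
from workcell import bot
import cv2,numpy as np
print(bot.get_obs())
for c in("top","side"):
    im=bot.camera(c); cv2.imwrite(f"pics/{c}0.png",im[:,:,::-1])
    k=bot.get_calibration(c); print(c,np.round(k["intrinsics"],1).tolist(),np.round(k["pose"],4).tolist())
    for t in["bottle_blue","bottle_red","bottle_yellow","jar_green","jar_black_l","rack","mat","balance"]:
        m=bot.mark_of(c,t); s=bot.masks_of(c,t)
        print(t,[(np.round(a["uv"],1).tolist(),round(a["confidence"],2)) for a in m[:3]],[(np.round(a["extent"],0).tolist(),round(a["confidence"],2)) for a in s[:2]])
E
```

```text
pics
{'time': 0.0, 'q': array([-7.59732657e+01,  5.01160628e+00,  1.00341219e+01,  9.50981197e+01,
       -1.02705606e-03,  8.99987703e+01]), 'qd': array([ 0.02217581,  0.02406112, -0.04506848,  0.04214578,  0.01633819,
        0.08964014]), 'joint_efforts': array([ 7.64872402e-04, -5.20379591e+01,  4.64813840e+01,  1.57606305e-02,
        1.04510193e-05, -3.04191616e-06]), 'ee_pos': array([ 0.13323962, -0.53335753,  0.20647524]), 'tcp_rot': array([-1.79924396e+02,  1.02543253e-03,  1.40279653e+01]), 'wrist_force': array([-0.79167401,  0.44410884,  0.32818369]), 'torque': array([ 0.00993146, -0.00476798, -0.00317666]), 'opening': 0.0850396746221627}
top [[562.7, 0.0, 321.5], [0.0, 562.7, 246.5], [0.0, 0.0, 1.0]] [[-0.0061, -0.9965, 0.083, 0.4949], [-0.9997, 0.0079, 0.021, -0.0183], [-0.0216, -0.0829, -0.9963, 1.1514], [0.0, 0.0, 0.0, 1.0]]
bottle_blue [([308.8, 213.5], 0.87)] [([297.0, 199.0, 319.0, 225.0], 0.56)]
bottle_red [] [([353.0, 192.0, 379.0, 223.0], 0.56), ([292.0, 196.0, 318.0, 226.0], 0.18)]
bottle_yellow [([335.9, 240.2], 0.94)] [([326.0, 221.0, 351.0, 252.0], 0.81), ([2
[... 672 characters left out ...]
, -0.8395, -0.5434, 0.6322], [0.0, 0.0, 0.0, 1.0]]
bottle_blue [([264.6, 257.1], 0.78)] [([250.0, 198.0, 275.0, 262.0], 0.68)]
bottle_red [([294.0, 229.6], 0.85)] [([282.0, 172.0, 306.0, 220.0], 0.83)]
bottle_yellow [([307.0, 250.0], 0.88)] [([295.0, 191.0, 320.0, 257.0], 0.87)]
jar_green [([292.4, 247.7], 0.64), ([279.0, 247.9], 0.59)] [([274.0, 219.0, 293.0, 240.0], 0.67)]
jar_black_l [([319.2, 238.0], 0.81), ([289.5, 267.2], 0.57)] [([275.0, 238.0, 304.0, 272.0], 0.7), ([318.0, 211.0, 335.0, 244.0], 0.69)]
rack [([293.7, 249.4], 0.58)] [([231.0, 202.0, 348.0, 288.0], 0.9)]
mat [([244.7, 391.8], 0.57)] [([147.0, 327.0, 348.0, 476.0], 0.74)]
balance [] [([368.0, 166.0, 494.0, 238.0], 0.73)]
```

Run:
```python
import cv2,numpy as np
t=cv2.imread("pics/top0.png");s=cv2.imread("pics/side0.png")
a=cv2.resize(t[180:270,270:400],(780,540),interpolation=cv2.INTER_CUBIC);cv2.imwrite("pics/topc.png",a)
cv2.imwrite("pics/both.png",np.hstack([cv2.resize(t,(400,300)),cv2.resize(s,(400,300))]))
```

```text
(no output)
```

View pics/topc.png

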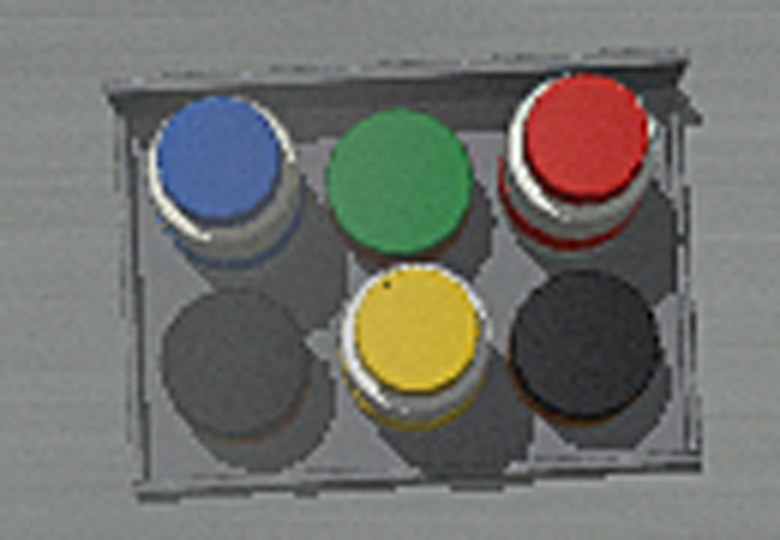

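View pics/both.png

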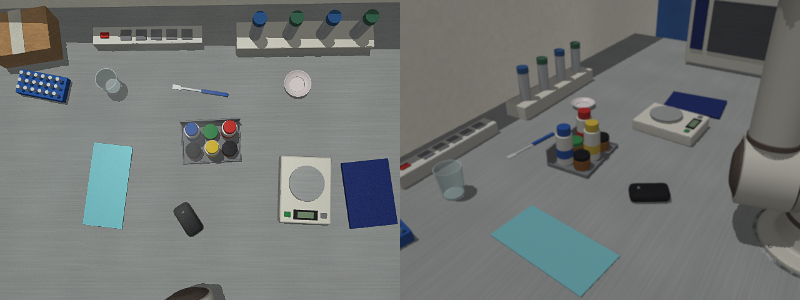

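```bash
cat > h.py <<'E'
from workcell import bot
import cv2,numpy as np
def ray(c,u,z):
    k=bot.get_calibration(c);T=np.array(k["pose"]);d=T[:3,:3]@np.linalg.solve(k["intrinsics"],[u[0],u[1],1.])
    return T[:3,3]+d*(z-T[2,3])/d[2]
def proj(c,P):
    k=bot.get_calibration(c);T=np.array(k["pose"]);p=T[:3,:3].T@(np.array(P)-T[:3,3]);q=np.array(k["intrinsics"])@p;return q[:2]/q[2]
H={"blue":(105,125),"red":(174,6),"yellow":(20,32),"green":(50,80),"mat":(84,100)}
def mask(im,col,roi,smin=110,vmin=60):
    h=cv2.cvtColor(im,cv2.COLOR_RGB2HSV).astype(int);lo,hi=H[col]
    m=(h[...,0]>=lo)|(h[...,0]<=hi) if lo>hi else (h[...,0]>=lo)&(h[...,0]<=hi)
    m&=(h[...,1]>=smin)&(h[...,2]>=vmin);x0,y0,x1,y1=roi;z=np.zeros(m.shape,np.uint8);z[y0:y1,x0:x1]=m[y0:y1,x0:x1]
    n,l,s,c=cv2.connectedComponentsWithStats(z)
    i=1+s[1:,4].argmax();return (l==i).astype(np.uint8),s[i],c[i]
def disc(im,c,col,roi,z,dia,smin=110,vmin=60):
    """centre of a flat disc at height z, via rectified min circle"""
    m,s,ce=mask(im,col,roi,smin,vmin)
    p=ray(c,ce+0.0,z);return np.round(p[:2],4),s[4],np.round(ce,1)
E
python3 - <<'E'
from h import *
im=cv2.imread("pics/top0.png")[:,:,::-1].copy()
R=(280,185,395,265)
for c,z in(("blue",.122),("red",.122),("yellow",.122),("green",.051)):
    m,s,ce=mask(im,c,R,90); 
    cn=max(cv2.findContours(m,0,2)[0],key=len)
    print(c,s.tolist(),ce.round(1),cv2.minEnclosingCircle(cn),ray("top",ce,z).round(4), ray("top",cv2.fitEllipse(cn)[0],z).round(4))
# black lids
for n,(u,v) in dict(bl=(270+235/6,180+362/6),br=(270+585/6,180+342/6)).items(): print(n,ray("top",(u,v),.051).round(4))
m,s,ce=mask(im,"mat",(100,200,250,400),60);r=cv2.minAreaRect(max(cv2.findContours(m,0,2)[0],key=len));print("mat",r,[ray("top",b,.004).round(4).tolist() for b in cv2.boxPoints(r)],ray("top",r[0],.004))
bot.camera("top")
m=bot.masks_of("top","balance")[0]["pixels"].astype(np.uint8);r=cv2.minAreaRect(max(cv2.findContours(m,0,2)[0],key=len));print("bal",r,ray("top",r[0],.04))
g=cv2.cvtColor(im,cv2.COLOR_RGB2GRAY)
print(cv2.HoughCircles(g[230:370,430:540],cv2.HOUGH_GRADIENT,1,50,param1=80,param2=15,minRadius=22,maxRadius=36))
E
```

```text
blue [296, 196, 21, 20, 323] [305.9 205.8] ((305.8333435058594, 205.8333282470703), 10.233478546142578) [0.6565 0.0319 0.122 ] [0.6563 0.0319 0.122 ]
red [357, 192, 21, 22, 358] [367.2 202.4] ((367.1326599121094, 202.7346954345703), 11.111145973205566) [ 0.6617 -0.0813  0.122 ] [ 0.6616 -0.0813  0.122 ]
yellow [329, 225, 21, 21, 353] [339.  234.9] ((338.9479064941406, 234.9791717529297), 10.770584106445312) [ 0.6019 -0.0288  0.122 ] [ 0.6018 -0.0287  0.122 ]
green [325, 198, 24, 25, 453] [336.2 209.8] ((336.1153869628906, 209.9423065185547), 12.090197563171387) [ 0.6589 -0.0246  0.051 ] [ 0.6588 -0.0245  0.051 ]
bl [0.5989 0.0291 0.051 ]
br [ 0.6046 -0.0854  0.051 ]
mat ((171.7862548828125, 296.47210693359375), (63.85043716430664, 133.52114868164062), 7.4314093589782715) [[0.3656, 0.3927, 0.004], [0.6355, 0.3627, 0.004], [0.6173, 0.2311, 0.004], [0.3486, 0.2635, 0.004]] [0.49045231 0.31254332 0.004     ]
bal ((486.6425476074219, 303.51531982421875), (84.66646575927734, 107.96939849853516), 1.3639274835586548) [ 0.47317934 -0.31680397  0.04      ]
[[[60.5 63.5 28.6]]]
```

```bash
cat >> h.py <<'E'
def goto(x,y,z,yaw=2.7):
    from scipy.spatial.transform import Rotation as R
    o=bot.get_obs();A=R.from_euler("xyz",o["tcp_rot"],degrees=True);B=R.from_euler("xyz",[180,0,yaw],degrees=True)
    print("pos",o["ee_pos"].round(4),o["tcp_rot"].round(2),"open",round(o["opening"],4),"F",o["wrist_force"].round(1),"t",round(o["time"],2))
    print("shift cm now-axes",(A.inv().apply(np.array([x,y,z])-o["ee_pos"])*100).round(2),"goal-axes",(B.inv().apply(np.array([x,y,z])-o["ee_pos"])*100).round(2),"turn",(A.inv()*B).as_rotvec().round(3))
E
python3 - <<'E'
from h import *
im=cv2.imread("pics/side0.png")[:,:,::-1].copy()
print("pan",ray("top",(490.5,293.5),.052))
for c,R,P in(("blue",(245,190,280,220),(.6564,.0319,.122)),("red",(275,165,310,195),(.6616,-.0813,.122)),("yellow",(290,185,325,220),(.6018,-.0288,.122))):
    m,s,ce=mask(im,c,R,90)
    print(c,s.tolist(),"pred top",proj("side",P).round(1),"pred mid",proj("side",(P[0],P[1],.110)).round(1),"cen",ce.round(1))
goto(.6564,.0319,.2)
E
```

```text
pan [ 0.49265237 -0.32158394  0.052     ]
blue [251, 197, 22, 21, 396] pred top [260.7 202.5] pred mid [261.  208.6] cen [261.5 207.4]
red [284, 172, 21, 19, 342] pred top [294.  176.6] pred mid [294.1 182.4] cen [294.3 181. ]
yellow [296, 190, 22, 22, 400] pred top [306.2 195.9] pred mid [306.3 201.9] cen [306.3 200.7]
pos [ 0.1333 -0.5336  0.2072] [180.    -0.    14.03] open 0.0855 F [ 0.4 -0.6 -0.3] t 1.8
shift cm now-axes [ 64.46 -42.18   0.72] goal-axes [ 54.91 -54.02   0.72] turn [ 0.    -0.     0.198]
```

```bash
python3 -m pendant '[[[2.9,-2.7,0,0,0,0.04,100],[2.9,-2.7,0,0,0,0.04,100],[2.9,-2.7,0,0,0,0.04,100],[2.9,-2.8,0,0,0,0.04,100],[2.9,-2.8,0,0,0,0.04,100]]]' 60
python3 -m pendant '[[[2.9,-2.9,0,0,0,0,100],[2.9,-2.9,0,0,0,0,100],[2.9,-2.9,0,0,0,0,100],[2.9,-2.9,0,0,0,0,100],[2.9,-2.9,0,0,0,0,100]]]'
python3 -c "from h import *;goto(.6564,.0319,.2)"
```

```text
time: 2.22
ee_pos: [0.2535, -0.3745, 0.2041]
tcp_rot: [-179.9, 0.1, 1.5]
wrist_force: [0.4, -0.2, 0.5]
opening: 0.0855
time: 2.63
ee_pos: [0.3957, -0.2214, 0.2054]
tcp_rot: [180.0, -0.1, 1.2]
wrist_force: [0.9, -0.6, 0.3]
opening: 0.0851
pos [ 0.3957 -0.2214  0.2054] [ 1.7997e+02 -8.0000e-02  1.2100e+00] open 0.0851 F [ 0.9 -0.6  0.3] t 2.63
shift cm now-axes [ 26.6  -24.77   0.56] goal-axes [ 27.24 -24.07   0.54] turn [ 0.001 -0.001 -0.026]
```

```bash
python3 -m pendant '[[[2.9,-2.7,0,0,0,-0.013,100],[2.9,-2.7,0,0,0,-0.013,100],[2.9,-2.7,0,0,0,0,100],[2.9,-2.6,0,0,0,0,100],[2.9,-2.6,0,0,0,0,100]]]'
python3 -m pendant '[[[2.9,-2.6,0,0,0,0,100],[2.9,-2.6,0,0,0,0,100],[2.9,-2.5,0,0,0,0,100],[2.5,-2.0,0,0,0,0,100],[0,0,0,0,0,0,100]]]'
python3 -c "from h import *;goto(.6564,.0319,.2)"
```

```text
time: 3.05
ee_pos: [0.5407, -0.073, 0.2071]
tcp_rot: [179.9, -0.3, 2.9]
wrist_force: [0.4, -0.4, 0.5]
opening: 0.0854
time: 3.47
ee_pos: [0.6554, 0.0403, 0.2043]
tcp_rot: [180.0, -0.2, 3.6]
wrist_force: [0.3, -0.4, 0.0]
opening: 0.0854
pos [0.6554 0.0403 0.2043] [180.    -0.24   3.63] open 0.0854 F [ 0.3 -0.4  0. ] t 3.47
shift cm now-axes [0.05 0.85 0.43] goal-axes [0.06 0.85 0.43] turn [-0.    -0.004  0.016]
```

```bash
python3 -m pendant '[[[0.1,0.85,0,0,-0.004,0.016,100],[0,0,2.5,0,0,0,100],[0,0,2.5,0,0,0,100],[0,0,0,0,0,0,100]]]'
python3 -c "from h import *;goto(.6564,.0319,.06)"
```

```text
time: 3.8
ee_pos: [0.6581, 0.0304, 0.1523]
tcp_rot: [180.0, 0.0, 2.7]
wrist_force: [-0.9, -1.0, -1.2]
opening: 0.0857
pos [0.6581 0.0304 0.1523] [1.80e+02 2.00e-02 2.68e+00] open 0.0857 F [-0.9 -1.  -1.2] t 3.8
shift cm now-axes [-0.16 -0.16  9.23] goal-axes [-0.16 -0.16  9.23] turn [ 0.  0. -0.]
```

```bash
python3 -m pendant '[[[-0.15,-0.15,2.6,0,0,0,100],[0,0,2.6,0,0,0,100],[0,0,2.5,0,0,0,100],[0,0,1.5,0,0,0,100],[0,0,0,0,0,0,100]]]'
python3 -c "from h import *;goto(.6564,.0319,.06)"
```

```text
time: 4.22
ee_pos: [0.6558, 0.0249, 0.0644]
tcp_rot: [180.0, -0.3, 2.2]
wrist_force: [-0.1, 0.6, 0.2]
opening: 0.0858
pos [0.6558 0.0249 0.0644] [179.98  -0.27   2.2 ] open 0.0858 F [-0.1  0.6  0.2] t 4.22
shift cm now-axes [ 0.08 -0.7   0.44] goal-axes [ 0.09 -0.7   0.44] turn [ 0.    -0.005 -0.009]
```

```bash
python3 -m pendant '[[[0.05,-0.7,0.4,0,-0.005,-0.009,100],[0,0,0,0,0,0,100]]]'
python3 -c "from h import *;goto(.6564,.0319,.06);goto(.6564,.0319,.06)"; python3 -m pendant '[[[0,0,0,0,0,0,100]]]'
```

```text
time: 4.38
ee_pos: [0.6561, 0.03, 0.0631]
tcp_rot: [-180.0, -0.0, 2.6]
wrist_force: [-0.0, -0.4, 0.3]
opening: 0.0856
pos [0.6561 0.03   0.0631] [-1.80e+02 -3.00e-02  2.63e+00] open 0.0856 F [-0.  -0.4  0.3] t 4.38
shift cm now-axes [ 0.04 -0.19  0.31] goal-axes [ 0.04 -0.19  0.31] turn [-0.    -0.    -0.001]
pos [0.6561 0.03   0.0631] [-1.80e+02 -3.00e-02  2.63e+00] open 0.0856 F [-0.  -0.4  0.3] t 4.38
shift cm now-axes [ 0.04 -0.19  0.31] goal-axes [ 0.04 -0.19  0.31] turn [-0.    -0.    -0.001]
time: 4.47
ee_pos: [0.6567, 0.0299, 0.0649]
tcp_rot: [180.0, -0.1, 2.6]
wrist_force: [0.3, -0.3, 0.8]
opening: 0.0852
```

```bash
python3 -m pendant '[[[0,-0.2,0.4,0,0,0,100],[0,0,0,0,0,0,100]]]'
python3 -m pendant '[[[0,0,0,0,0,0,40],[0,0,0,0,0,0,30],[0,0,0,0,0,0,20],[0,0,0,0,0,0,20],[0,0,0,0,0,0,20]]]'
python3 -m pendant '[[[0,0,0,0,0,0,20],[0,0,0,0,0,0,20],[0,0,0,0,0,0,20],[0,0,0,0,0,0,20]]]'
python3 -c "from h import *;goto(.6564,.0319,.06)"
```

```text
time: 4.63
ee_pos: [0.658, 0.0311, 0.0636]
tcp_rot: [-180.0, -0.3, 2.7]
wrist_force: [1.0, -0.3, -0.1]
opening: 0.0857
time: 5.05
ee_pos: [0.6592, 0.0315, 0.0662]
tcp_rot: [-180.0, -0.6, 2.7]
wrist_force: [0.4, 1.0, -3.2]
opening: 0.0448
time: 5.38
ee_pos: [0.659, 0.0315, 0.0662]
tcp_rot: [-180.0, -0.5, 2.7]
wrist_force: [-0.7, 1.3, 0.5]
opening: 0.0447
pos [0.659  0.0315 0.0662] [-179.97   -0.54    2.74] open 0.0447 F [-0.7  1.3  0.5] t 5.38
shift cm now-axes [-0.27 -0.05  0.61] goal-axes [-0.26 -0.05  0.62] turn [-0.001 -0.009  0.001]
```

```bash
python3 -m pendant '[[[0,0,-1,0,0,0,20],[0,0,-2,0,0,0,20],[0,0,0,0,0,0,20]]]'
python3 - <<'E'
from h import *
goto(.6564,.0319,.23)
im=bot.camera("side");cv2.imwrite("pics/s1.png",cv2.resize(im[120:300,200:380],(600,600))[:,:,::-1])
E
```

```text
time: 5.63
ee_pos: [0.6574, 0.0314, 0.0957]
tcp_rot: [-180.0, -0.3, 2.7]
wrist_force: [0.9, -0.6, -1.7]
opening: 0.0446
pos [0.6574 0.0314 0.0957] [-179.97   -0.29    2.73] open 0.0446 F [ 0.9 -0.6 -1.7] t 5.63
shift cm now-axes [ -0.03  -0.07 -13.43] goal-axes [ -0.09  -0.06 -13.43] turn [-0.001 -0.005  0.001]
```

View pics/s1.png

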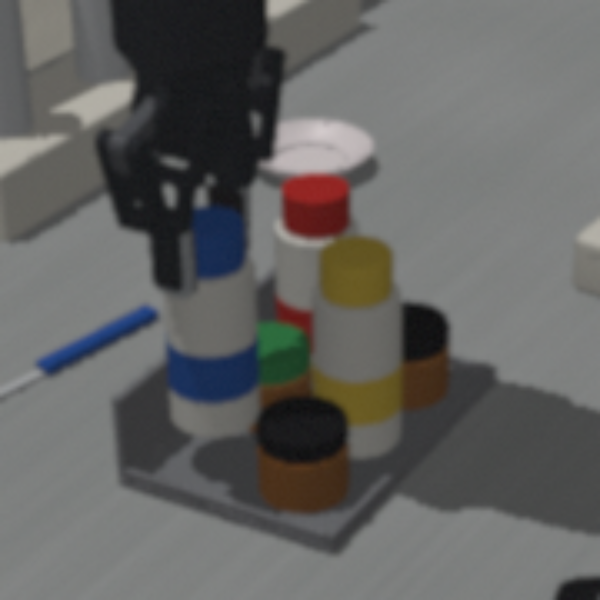

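```bash
python3 -m pendant '[[[0,0,-3,0,0,0,20],[0,0,-3,0,0,0,20],[0,0,-3,0,0,0,20],[0,0,-2.5,0,0,0,20],[-0.5,-1.5,0,0,0,0,20]]]'
python3 -m pendant '[[[-1,-3,0,0,0,0,20],[-1,-3.2,0,0,0,0,20],[-1,-3.2,0,0,0,0,20],[-1,-3.2,0,0,0,0,20],[-1,-3.2,0,0,0,0,20]]]'
python3 -c "from h import *;goto(.57,.304,.22)"
```

```text
time: 6.1
ee_pos: [0.6489, 0.0389, 0.2042]
tcp_rot: [-179.7, 0.5, 3.3]
wrist_force: [1.6, -0.2, -2.2]
opening: 0.0444
time: 6.52
ee_pos: [0.5891, 0.1264, 0.2014]
tcp_rot: [-176.6, 0.9, 10.4]
wrist_force: [0.2, -0.2, -3.6]
opening: 0.0446
pos [0.5891 0.1264 0.2014] [-176.56    0.89   10.37] open 0.0446 F [ 0.2 -0.2 -3.6] t 6.52
shift cm now-axes [  1.29 -17.89  -0.81] goal-axes [ -1.07 -17.83  -1.86] turn [-0.059  0.02   0.133]
```

```bash
python3 -m pendant '[[[0.3,-2.5,-0.3,-0.02,0.007,0.04,20],[0.2,-2.5,-0.2,-0.02,0.007,0.04,20],[0,-2.5,0,-0.02,0.007,0.05,20],[0,-2.5,0,0,0,0.03,20],[0,-2.5,0,0,0,0.03,20]]]'
python3 -c "from h import *;goto(.57,.304,.2)"
```

```text
time: 6.93
ee_pos: [0.5887, 0.1415, 0.2097]
tcp_rot: [-175.0, 0.7, 11.0]
wrist_force: [-0.4, 0.6, -2.0]
opening: 0.0446
pos [0.5887 0.1415 0.2097] [-174.96    0.69   10.97] open 0.0446 F [-0.4  0.6 -2. ] t 6.93
shift cm now-axes [  1.26 -16.16   2.38] goal-axes [ -1.11 -16.32   0.97] turn [-0.087  0.018  0.144]
```

```bash
python3 -c "
from h import *
o=bot.get_obs();print(o['q'].round(1),o['qd'].round(1),o['joint_efforts'].round(1))"
```

```text
[ 10.9  13.6  20.   97.1   5.  180. ] [ 1.3  2.6  4.8  4.   9.9 -0. ] [ -0.1 -63.8  47.2  -0.1  -0.    0. ]
```

```bash
python3 -m pendant '[[[0,0,-1,-0.085,0.015,0,20],[0,0,-0.5,0,0,-0.12,20],[0,0,0,0,0,-0.12,20],[0,0,0,0,0,-0.12,20],[0,0,0,0,0,-0.12,20]]]'
for i in 1; do python3 -m pendant '[[[0,0,0,0,0,-0.12,20],[0,0,0,0,0,-0.12,20],[0,0,0,0,0,-0.12,20],[0,0,0,0,0,-0.12,20],[0,0,0,0,0,-0.12,20]]]'; done
python3 -m pendant '[[[0,0,0,0,0,-0.12,20],[0,0,0,0,0,-0.12,20],[0,0,0,0,0,-0.12,20],[0,0,0,0,0,-0.12,20],[0,0,0,0,0,-0.12,20]]]'
python3 -m pendant '[[[0,0,0,0,0,-0.12,20],[0,0,0,0,0,-0.12,20],[0,0,0,0,0,-0.12,20],[0,0,0,0,0,-0.12,20],[0,0,0,0,0,-0.12,20]]]'
python3 -c "from h import *;goto(.57,.304,.22,182.7)"
```

```text
time: 7.35
ee_pos: [0.5926, 0.1291, 0.2238]
tcp_rot: [-179.3, -0.4, 40.3]
wrist_force: [-0.6, 0.3, -3.1]
opening: 0.0444
time: 7.77
ee_pos: [0.594, 0.1286, 0.2223]
tcp_rot: [-179.5, -0.9, 76.1]
wrist_force: [0.1, -0.1, -2.9]
opening: 0.0447
time: 8.18
ee_pos: [0.5953, 0.1279, 0.2206]
tcp_rot: [180.0, -1.4, 111.9]
wrist_force: [-0.4, 0.7, -3.5]
opening: 0.0449
time: 8.6
ee_pos: [0.5966, 0.1273, 0.2188]
tcp_rot: [179.1, -1.4, 147.7]
wrist_force: [-0.7, -0.6, -3.0]
opening: 0.0446
pos [0.5966 0.1273 0.2188] [179.09  -1.44 147.7 ] open 0.0446 F [-0.7 -0.6 -3. ] t 8.6
shift cm now-axes [11.69 13.51  0.39] goal-axes [ 1.82 17.78 -0.12] turn [ 0.023 -0.019 -0.611]
```

```bash
python3 -m pendant '[[[0,0,0,0.02,-0.02,-0.12,20],[0,0,0,0,0,-0.12,20],[0,0,0,0,0,-0.12,20],[0,0,0,0,0,-0.12,20],[0,0,0,0,0,-0.12,20]]]'
python3 -m pendant '[[[0.3,2.8,0,0,0,0,20],[0.4,3.3,0,0,0,0,20],[0.4,3.3,0,0,0,0,20],[0.4,3.3,0,0,0,0,20],[0.3,3,0,0,0,0,20]]]'
python3 -c "from h import *;goto(.57,.304,.22,182.7)"
```

```text
time: 9.02
ee_pos: [0.5979, 0.1265, 0.217]
tcp_rot: [179.8, -0.5, -176.7]
wrist_force: [0.5, 0.1, -3.7]
opening: 0.0448
time: 9.43
ee_pos: [0.5721, 0.2807, 0.2164]
tcp_rot: [179.6, -0.7, -176.8]
wrist_force: [0.1, 0.0, -2.9]
opening: 0.045
pos [0.5721 0.2807 0.2164] [ 179.63   -0.65 -176.8 ] open 0.045 F [ 0.1  0.  -2.9] t 9.43
shift cm now-axes [ 0.08  2.34 -0.35] goal-axes [ 0.1   2.34 -0.36] turn [ 0.006 -0.011  0.009]
```

```bash
python3 -m pendant '[[[0.1,2.3,0,0.006,-0.01,0,20],[0,0,2.6,0,0,0,20],[0,0,2.6,0,0,0,20],[0,0,2.6,0,0,0,20],[0,0,2.6,0,0,0,20]]]'
python3 -m pendant '[[[0,0,1.5,0,0,0,20],[0,0,1,0,0,0,20],[0,0,0,0,0,0,20]]]'
python3 -c "from h import *;goto(.57,.304,.065,182.7)"
```

```text
time: 9.85
ee_pos: [0.5711, 0.3148, 0.1135]
tcp_rot: [179.4, 0.3, -176.5]
wrist_force: [-0.1, 0.7, -2.9]
opening: 0.0448
time: 10.1
ee_pos: [0.5688, 0.3138, 0.0793]
tcp_rot: [179.5, -0.3, -176.6]
wrist_force: [0.0, -0.2, -2.1]
opening: 0.0446
pos [0.5688 0.3138 0.0793] [ 179.52   -0.33 -176.6 ] open 0.0446 F [ 0.  -0.2 -2.1] t 10.1
shift cm now-axes [-0.07 -1.    1.42] goal-axes [-0.08 -0.99  1.43] turn [ 0.008 -0.006  0.012]
```

```bash
python3 -m pendant '[[[-0.05,-0.9,0.5,0.008,-0.006,0.01,20],[0,0,0.4,0,0,0,20],[0,0,0.3,0,0,0,20],[0,0,0,0,0,0,20]]]'
python3 -c "from h import *;goto(.57,.304,.065,182.7)"
```

```text
time: 10.43
ee_pos: [0.5714, 0.3039, 0.0686]
tcp_rot: [179.9, 0.2, -177.3]
wrist_force: [-0.4, 1.0, -3.5]
opening: 0.0446
pos [0.5714 0.3039 0.0686] [ 1.7993e+02  1.5000e-01 -1.7733e+02] open 0.0446 F [-0.4  1.  -3.5] t 10.43
shift cm now-axes [0.14 0.02 0.36] goal-axes [0.14 0.02 0.36] turn [ 0.001  0.003 -0.   ]
```

```bash
python3 -m pendant '[[[0,0,0.3,0,0,0,20],[0,0,0.2,0,0,0,20],[0,0,0,0,0,0,20]]]'
python3 -m pendant '[[[0,0,0.15,0,0,0,20],[0,0,0,0,0,0,20]]]'
```

```text
time: 10.68
ee_pos: [0.5726, 0.3043, 0.0654]
tcp_rot: [179.8, 0.3, -177.3]
wrist_force: [0.4, 0.2, -2.5]
opening: 0.0446
time: 10.85
ee_pos: [0.5729, 0.3046, 0.0645]
tcp_rot: [179.8, 0.4, -177.3]
wrist_force: [0.2, 0.3, -3.8]
opening: 0.0448
```

```bash
python3 -m pendant '[[[0,0,0.15,0,0,0,20],[0,0,0,0,0,0,20]]]'
python3 -m pendant '[[[0,0,0.15,0,0,0,20],[0,0,0,0,0,0,20]]]'
```

```text
time: 11.02
ee_pos: [0.5738, 0.3049, 0.0644]
tcp_rot: [179.8, 0.5, -177.3]
wrist_force: [0.5, 0.1, -3.4]
opening: 0.0447
time: 11.18
ee_pos: [0.5748, 0.3051, 0.0643]
tcp_rot: [179.7, 0.7, -177.3]
wrist_force: [0.1, -0.9, -3.3]
opening: 0.0447
```

```bash
python3 -m pendant '[[[0.1,0,0.3,0,-0.008,0,20],[0.05,0,0.2,0,0,0,20]]]'
python3 -c "from h import *;goto(.57,.304,.062,182.7)"
```

```text
time: 11.35
ee_pos: [0.5766, 0.3053, 0.0639]
tcp_rot: [179.6, 1.7, -177.4]
wrist_force: [-0.9, -3.9, 7.4]
opening: 0.0447
pos [0.5766 0.3053 0.0639] [ 179.65    1.7  -177.4 ] open 0.0447 F [-0.9 -3.9  7.4] t 11.35
shift cm now-axes [ 0.67 -0.1   0.17] goal-axes [ 0.67 -0.1   0.19] turn [ 0.006  0.03  -0.002]
```

```bash
python3 -m pendant '[[[0,0,-0.1,0,0.02,0,20],[0,0,0,0,0.01,0,70],[0,0,0,0,0,0,100],[0,0,0,0,0,0,100],[0,0,0,0,0,0,100]]]'
python3 -c "from h import *;goto(.57,.304,.062,182.7)"
```

```text
time: 11.77
ee_pos: [0.5765, 0.3057, 0.0654]
tcp_rot: [179.6, 0.0, -177.4]
wrist_force: [0.3, -1.3, -0.0]
opening: 0.0851
pos [0.5765 0.3057 0.0654] [ 1.7959e+02  3.0000e-02 -1.7738e+02] open 0.0851 F [ 0.3 -1.3 -0. ] t 11.77
shift cm now-axes [ 0.66 -0.14  0.34] goal-axes [ 0.66 -0.14  0.34] turn [ 0.007  0.    -0.001]
```

```bash
python3 -m pendant '[[[0,0,-2.5,0,0,0,100],[0,0,-3.2,0,0,0,100],[0,0,-3.2,0,0,0,100],[0,0,-2.8,0,0,0,100],[0,-1.5,0,0,0,0,100]]]'
python3 -m pendant '[[[-0.3,-3.3,0,0,0,0,100],[-0.3,-3.3,0,0,0,0,100],[-0.3,-3.3,0,0,0,0,100],[-0.3,-3.3,0,0,0,0,100],[-0.3,-3.3,0,0,0,0,100]]]'
python3 -m pendant '[[[-0.3,-3.3,0,0,0,0,100],[-0.3,-3.3,0,0,0,0,100],[-0.3,-3,0,0,0,0,100],[0,-1.5,0,0,0,0,100],[0,0,0,0,0,0,100]]]'
python3 - <<'E'
from h import *
goto(.6018,-.0288,.058,182.7)
im=bot.camera("side");cv2.imwrite("pics/s2.png",im[:,:,::-1])
m,s,ce=mask(im,"blue",(150,270,380,440),90);print(s,ce)
E
```

```text
time: 12.18
ee_pos: [0.5745, 0.2907, 0.1823]
tcp_rot: [179.7, -0.3, -177.2]
wrist_force: [0.5, -0.2, 0.3]
opening: 0.0854
time: 12.6
ee_pos: [0.5979, 0.1253, 0.182]
tcp_rot: [179.6, -0.1, -176.7]
wrist_force: [0.8, -0.2, -0.5]
opening: 0.0857
time: 13.02
ee_pos: [0.6125, 0.0029, 0.1789]
tcp_rot: [179.7, -0.1, -177.0]
wrist_force: [0.6, -0.4, -0.1]
opening: 0.0851
pos [0.6125 0.0029 0.1789] [ 1.7973e+02 -8.0000e-02 -1.7699e+02] open 0.0851 F [ 0.6 -0.4 -0.1] t 13.02
shift cm now-axes [ 1.22 -3.16 12.07] goal-axes [ 1.22 -3.11 12.09] turn [ 0.005 -0.001  0.005]
[175 293  30  29 706] [189.52974504 306.90509915]
```

View pics/s2.png

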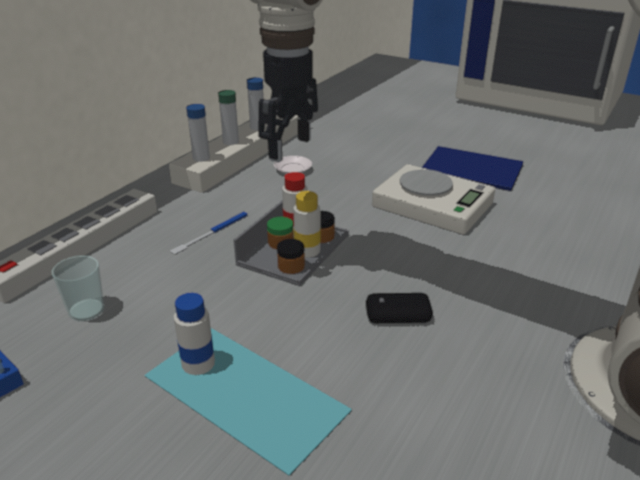

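```bash
python3 -m pendant '[[[1.1,-2.9,0,0.005,0,0.005,100],[0,0,0,0,0,0,100],[0,0,2,0,0,0,100],[0,0,0,0,0,0,100]]]'
python3 -c "from h import *;goto(.6018,-.0288,.057,182.7)"
```

```text
time: 13.4
ee_pos: [0.6025, -0.0241, 0.1573]
tcp_rot: [180.0, -0.1, -177.2]
wrist_force: [-1.1, -0.0, -0.9]
opening: 0.0857
pos [ 0.6025 -0.0241  0.1573] [ 1.7997e+02 -6.0000e-02 -1.7721e+02] open 0.0857 F [-1.1 -0.  -0.9] t 13.4
shift cm now-axes [ 0.08 -0.47 10.03] goal-axes [ 0.09 -0.46 10.03] turn [ 0.001 -0.001  0.002]
```

```bash
python3 -m pendant '[[[0.08,-0.5,0,0,0,0,100],[0,0,2.6,0,0,0,100],[0,0,2.6,0,0,0,100],[0,0,2.4,0,0,0,100],[0,0,1.2,0,0,0,100]]]'
python3 -c "from h import *;goto(.6018,-.0288,.057,182.7)"
```

```text
time: 13.82
ee_pos: [0.6047, -0.0257, 0.0734]
tcp_rot: [180.0, 0.5, -176.9]
wrist_force: [0.3, -0.1, 0.6]
opening: 0.0853
pos [ 0.6047 -0.0257  0.0734] [ 179.98    0.47 -176.9 ] open 0.0853 F [ 0.3 -0.1  0.6] t 13.82
shift cm now-axes [ 0.32 -0.3   1.64] goal-axes [ 0.3  -0.3   1.64] turn [0.    0.008 0.007]
```

```bash
python3 -m pendant '[[[0.3,-0.25,0.8,0,0.008,0.007,100],[0,0,0.7,0,0,0,100],[0,0,0,0,0,0,100]]]'
python3 -c "from h import *;goto(.6018,-.0288,.057,182.7)"
```

```text
time: 14.07
ee_pos: [0.601, -0.0274, 0.0568]
tcp_rot: [180.0, -0.2, -177.2]
wrist_force: [-0.5, 0.1, -0.5]
opening: 0.0855
pos [ 0.601  -0.0274  0.0568] [ 1.7996e+02 -1.6000e-01 -1.7724e+02] open 0.0855 F [-0.5  0.1 -0.5] t 14.07
shift cm now-axes [-0.07 -0.15 -0.02] goal-axes [-0.07 -0.15 -0.02] turn [ 0.001 -0.003  0.001]
```

```bash
python3 -m pendant '[[[-0.05,-0.12,0.1,0,0,0,100],[0,0,0.05,0,0,0,30],[0,0,0.05,0,0,0,20],[0,0,0,0,0,0,20],[0,0,0,0,0,0,20]]]'
python3 -m pendant '[[[0,0,0,0,0,0,20],[0,0,0,0,0,0,20]]]'
python3 -c "from h import *;goto(.6018,-.0288,.057,182.7)"
```

```text
time: 14.48
ee_pos: [0.6041, -0.0286, 0.0594]
tcp_rot: [180.0, 0.2, -177.2]
wrist_force: [-0.1, 0.9, -3.1]
opening: 0.0456
time: 14.65
ee_pos: [0.6042, -0.0287, 0.0597]
tcp_rot: [180.0, 0.2, -177.2]
wrist_force: [0.1, -0.2, -2.7]
opening: 0.0457
pos [ 0.6042 -0.0287  0.0597] [ 179.99    0.2  -177.24] open 0.0457 F [ 0.1 -0.2 -2.7] t 14.65
shift cm now-axes [ 0.24 -0.    0.27] goal-axes [ 0.24 -0.    0.27] turn [0.    0.004 0.001]
```

```bash
python3 -m pendant '[[[0,0,-1.5,0,0,0,20],[0,0,-3,0,0,0,20],[0,0,-3.3,0,0,0,20],[0,0,-3.3,0,0,0,20],[0,0,-3.3,0,0,0,20]]]'
python3 -m pendant '[[[0.3,0.8,-0.5,0,0,0,20],[1,3,0,0,0,0,20],[1,3.2,0,0,0,0,20],[1,3.2,0,0,0,0,20],[1,3.2,0,0,0,0,20]]]'
python3 -m pendant '[[[1,3.2,0,0,0,0,20],[1,3.2,0,0,0,0,20],[1,3.2,0,0,0,0,20],[1,3.2,0,0,0,0,20],[1,3.2,0,0,0,0,20]]]'
python3 -c "from h import *;goto(.490,.312,.2,182.7)"
```

```text
time: 15.07
ee_pos: [0.5986, -0.0286, 0.1973]
tcp_rot: [179.9, -0.9, -177.2]
wrist_force: [1.4, 0.2, -3.5]
opening: 0.0453
time: 15.48
ee_pos: [0.5516, 0.1021, 0.2084]
tcp_rot: [-180.0, -0.4, -177.8]
wrist_force: [-0.1, 1.2, -3.4]
opening: 0.0456
time: 15.9
ee_pos: [0.4897, 0.2672, 0.2043]
tcp_rot: [-179.9, -0.7, -177.9]
wrist_force: [0.6, -1.6, -3.2]
opening: 0.0456
pos [0.4897 0.2672 0.2043] [-179.88   -0.65 -177.87] open 0.0456 F [ 0.6 -1.6 -3.2] t 15.9
shift cm now-axes [-0.2   4.48  0.42] goal-axes [-0.24  4.47  0.43] turn [-0.002 -0.011 -0.01 ]
```

```bash
python3 -m pendant '[[[-0.7,2.5,0,0,-0.01,-0.01,20],[-0.2,0.6,0,0,0,0,20],[0,0,2,0,0,0,20],[0,0,2.6,0,0,0,20],[0,0,2.6,0,0,0,20]]]'
python3 -m pendant '[[[0,0,2.6,0,0,0,20],[0,0,2,0,0,0,20],[0,0,0.5,0,0,0,20],[0,0,0,0,0,0,20]]]'
python3 -c "from h import *;goto(.490,.312,.0577,182.7)"
```

```text
time: 16.32
ee_pos: [0.4942, 0.3084, 0.1314]
tcp_rot: [179.9, 0.1, -176.7]
wrist_force: [0.1, 0.2, -2.9]
opening: 0.0457
time: 16.65
ee_pos: [0.4901, 0.3054, 0.0693]
tcp_rot: [-179.7, -0.5, -176.7]
wrist_force: [0.4, 0.0, -2.2]
opening: 0.0456
pos [0.4901 0.3054 0.0693] [-179.75   -0.48 -176.74] open 0.0456 F [ 0.4  0.  -2.2] t 16.65
shift cm now-axes [-0.04  0.66  1.16] goal-axes [-0.02  0.66  1.16] turn [-0.004 -0.008  0.01 ]
```

```bash
python3 -m pendant '[[[0,0.6,0.4,-0.004,-0.008,0.01,20],[0,0,0.4,0,0,0,20],[0,0,0.3,0,0,0,20]]]'
python3 -m pendant '[[[0.05,0,0.2,0,0,0,20],[0.05,0,0.1,0,0,0,20]]]'
python3 -c "from h import *;goto(.490,.312,.0577,182.7)"
```

```text
time: 16.9
ee_pos: [0.4906, 0.312, 0.06]
tcp_rot: [179.9, 0.1, -177.4]
wrist_force: [0.8, -0.3, -2.9]
opening: 0.0456
time: 17.07
ee_pos: [0.4903, 0.3126, 0.0581]
tcp_rot: [179.9, 0.3, -177.4]
wrist_force: [0.7, -0.1, -2.6]
opening: 0.0457
pos [0.4903 0.3126 0.0581] [ 179.88    0.25 -177.42] open 0.0457 F [ 0.7 -0.1 -2.6] t 17.07
shift cm now-axes [ 0.03 -0.05  0.04] goal-axes [ 0.03 -0.05  0.04] turn [ 0.002  0.004 -0.002]
```

```bash
python3 -m pendant '[[[0,0,0.2,0,0.004,0,20],[0,0,0.1,0,0,0,20]]]'
python3 -m pendant '[[[0,0,0.1,0,0,0,50],[0,0,0,0,0,0,100],[0,0,0,0,0,0,100],[0,0,0,0,0,0,100]]]'
python3 -m pendant '[[[0,0,-2.5,0,0,0,100],[0,0,-3.2,0,0,0,100],[0,0,-3.2,0,0,0,100],[0,0,-3,0,0,0,100],[0,-1.5,0,0,0,0,100]]]'
python3 - <<'E'
from h import *
goto(.6616,-.0813,.2,182.7)
im=bot.camera("side")
for c,R in(("blue",(165,270,230,330)),("yellow",(180,300,330,400))):
    m,s,ce=mask(im,c,R,90);print(c,s,ce, [ray("side",ce,.108).round(4)])
E
```

```text
time: 17.23
ee_pos: [0.4912, 0.313, 0.0571]
tcp_rot: [179.8, 0.2, -177.4]
wrist_force: [-1.9, -1.3, 4.0]
opening: 0.0456
time: 17.57
ee_pos: [0.4922, 0.3135, 0.0581]
tcp_rot: [179.7, 0.3, -177.4]
wrist_force: [-0.0, -1.3, -0.7]
opening: 0.0798
time: 17.98
ee_pos: [0.4907, 0.2985, 0.1786]
tcp_rot: [179.8, 0.0, -177.3]
wrist_force: [1.3, 0.7, 0.6]
opening: 0.0855
pos [0.4907 0.2985 0.1786] [ 1.7980e+02  4.0000e-02 -1.7733e+02] open 0.0855 F [1.3 0.7 0.6] t 17.98
shift cm now-axes [-15.31 -38.73  -2.27] goal-axes [-15.29 -38.74  -2.14] turn [ 0.004  0.001 -0.001]
blue [175 293  30  29 705] [189.50921986 306.90070922] [array([0.5825, 0.3022, 0.108 ])]
yellow [223 318  31  32 825] [238.57939394 333.44242424] [array([0.4917, 0.3113, 0.108 ])]
```

```bash
python3 -m pendant '[[[-1.2,-3.2,-0.2,0,0,0,100],[-1.3,-3.3,0,0,0,0,100],[-1.3,-3.3,0,0,0,0,100],[-1.3,-3.3,0,0,0,0,100],[-1.3,-3.3,0,0,0,0,100]]]'
python3 -m pendant '[[[-1.3,-3.3,0,0,0,0,100],[-1.3,-3.3,0,0,0,0,100],[-1.3,-3.3,0,0,0,0,100],[-1.3,-3.3,0,0,0,0,100],[-1.3,-3.3,0,0,0,0,100]]]'
python3 -c "from h import *;goto(.6616,-.0813,.18,182.7)"
```

```text
time: 18.45
ee_pos: [0.5627, 0.1345, 0.1771]
tcp_rot: [179.8, -0.0, -176.9]
wrist_force: [1.3, 0.1, -0.1]
opening: 0.0855
time: 18.87
ee_pos: [0.6386, -0.0352, 0.1732]
tcp_rot: [179.7, -0.1, -176.9]
wrist_force: [0.3, 0.7, 0.1]
opening: 0.0855
pos [ 0.6386 -0.0352  0.1732] [ 1.7973e+02 -1.2000e-01 -1.7687e+02] open 0.0855 F [0.3 0.7 0.1] t 18.87
shift cm now-axes [-2.04 -4.73 -0.71] goal-axes [-2.08 -4.72 -0.68] turn [ 0.005 -0.002  0.008]
```

```bash
python3 -m pendant '[[[-1.2,-2.8,0,0.005,0,0.008,100],[-0.3,-0.7,0,0,0,0,100],[0,0,0,0,0,0,100],[0,0,2,0,0,0,100],[0,0,0,0,0,0,100]]]'
python3 -c "from h import *;goto(.6616,-.0813,.057,182.7)"
```

```text
time: 19.28
ee_pos: [0.657, -0.0775, 0.1474]
tcp_rot: [180.0, -0.4, -177.8]
wrist_force: [-0.6, 0.9, -1.7]
opening: 0.0851
pos [ 0.657  -0.0775  0.1474] [ 180.     -0.36 -177.82] open 0.0851 F [-0.6  0.9 -1.7] t 19.28
shift cm now-axes [-0.5  -0.39  9.03] goal-axes [-0.44 -0.4   9.04] turn [ 0.    -0.006 -0.009]
```

```bash
python3 -m pendant '[[[-0.4,-0.4,0,0,-0.006,-0.009,100],[0,0,2.4,0,0,0,100],[0,0,2.6,0,0,0,100],[0,0,2.2,0,0,0,100],[0,0,0.5,0,0,0,100]]]'
python3 -c "from h import *;goto(.6616,-.0813,.057,182.7)"
```

```text
time: 19.7
ee_pos: [0.663, -0.0766, 0.0742]
tcp_rot: [-180.0, 0.5, -176.8]
wrist_force: [-1.8, -0.7, -1.2]
opening: 0.0852
pos [ 0.663  -0.0766  0.0742] [-179.99    0.46 -176.82] open 0.0852 F [-1.8 -0.7 -1.2] t 19.7
shift cm now-axes [ 0.18 -0.46  1.72] goal-axes [ 0.16 -0.46  1.72] turn [-0.     0.008  0.008]
```

```bash
python3 -m pendant '[[[0.15,-0.5,0.8,0,0.008,0.008,100],[0,0,0.8,0,0,0,100],[0,0,0,0,0,0,100]]]'
python3 -c "from h import *;goto(.6616,-.0813,.057,182.7)"
```

```text
time: 19.95
ee_pos: [0.662, -0.0803, 0.0592]
tcp_rot: [-180.0, 0.0, -177.1]
wrist_force: [-0.4, -0.4, -1.8]
opening: 0.085
pos [ 0.662  -0.0803  0.0592] [-1.8000e+02  4.0000e-02 -1.7714e+02] open 0.085 F [-0.4 -0.4 -1.8] t 19.95
shift cm now-axes [ 0.05 -0.1   0.22] goal-axes [ 0.05 -0.1   0.22] turn [-0.     0.001  0.003]
```

```bash
python3 -m pendant '[[[0.05,-0.1,0.3,0,0,0,100],[0.05,0,0.1,0,0,0,30],[0.05,0,0.05,0,0,0,20],[0,0,0,0,0,0,20],[0,0,0,0,0,0,20]]]'
python3 -m pendant '[[[0,0,0,0,0,0,20],[0,0,0,0,0,0,20]]]'
python3 -c "from h import *;goto(.6616,-.0813,.057,182.7)"
python3 -m pendant '[[[0,0,-1.5,0,0,0,20],[0,0,-3,0,0,0,20],[0,0,-3.3,0,0,0,20],[0,0,-3.3,0,0,0,20],[0,0,-3.3,0,0,0,20]]]'
```

```text
time: 20.37
ee_pos: [0.6625, -0.0816, 0.0588]
tcp_rot: [-180.0, 0.4, -177.1]
wrist_force: [0.2, -0.1, -0.9]
opening: 0.0457
time: 20.53
ee_pos: [0.6626, -0.0816, 0.0591]
tcp_rot: [-180.0, 0.4, -177.1]
wrist_force: [-0.6, 0.8, -1.8]
opening: 0.0459
pos [ 0.6626 -0.0816  0.0591] [-179.95    0.38 -177.13] open 0.0459 F [-0.6  0.8 -1.8] t 20.53
shift cm now-axes [0.1  0.04 0.21] goal-axes [0.09 0.04 0.21] turn [-0.001  0.007  0.003]
time: 20.95
ee_pos: [0.657, -0.0812, 0.1963]
tcp_rot: [179.9, -0.7, -177.1]
wrist_force: [0.9, -0.7, -2.8]
opening: 0.0458
```

```bash
python3 -m pendant '[[[0.5,1.0,-0.5,0,0,0,20],[1.7,3.1,0,0,0,0,20],[1.7,3.1,0,0,0,0,20],[1.7,3.1,0,0,0,0,20],[1.7,3.1,0,0,0,0,20]]]'
python3 -m pendant '[[[1.7,3.1,0,0,0,0,20],[1.7,3.1,0,0,0,0,20],[1.7,3.1,0,0,0,0,20],[1.7,3.1,0,0,0,0,20],[1.7,3.1,0,0,0,0,20]]]'
python3 -c "from h import *;goto(.41,.321,.2,182.7)"
```

```text
time: 21.37
ee_pos: [0.5796, 0.0476, 0.207]
tcp_rot: [-180.0, -0.2, -177.7]
wrist_force: [1.0, 1.2, -2.0]
opening: 0.0461
time: 21.78
ee_pos: [0.4809, 0.2052, 0.2039]
tcp_rot: [-179.9, -0.3, -177.7]
wrist_force: [0.7, 0.7, -1.5]
opening: 0.0456
pos [0.4809 0.2052 0.2039] [-179.94   -0.32 -177.74] open 0.0456 F [ 0.7  0.7 -1.5] t 21.78
shift cm now-axes [ 6.62 11.85  0.41] goal-axes [ 6.53 11.9   0.39] turn [-0.001 -0.006 -0.008]
```

```bash
python3 -m pendant '[[[1.7,3.1,0,0,-0.006,-0.008,20],[1.7,3.1,0,0,0,0,20],[1.5,2.7,0,0,0,0,20],[0.6,1.0,0,0,0,0,20],[0,0,0,0,0,0,20]]]'
python3 -c "from h import *;goto(.41,.321,.0571,182.7)"
```

```text
time: 22.2
ee_pos: [0.412, 0.3104, 0.2007]
tcp_rot: [-179.9, -0.1, -176.9]
wrist_force: [1.0, 0.4, -2.9]
opening: 0.0457
pos [0.412  0.3104 0.2007] [-1.7995e+02 -1.4000e-01 -1.7690e+02] open 0.0457 F [ 1.   0.4 -2.9] t 22.2
shift cm now-axes [ 0.1   1.09 14.36] goal-axes [ 0.15  1.07 14.36] turn [-0.001 -0.002  0.007]
```

```bash
python3 -m pendant '[[[0.1,0.9,2,0,0,0.007,20],[0,0,2.8,0,0,0,20],[0,0,2.8,0,0,0,20],[0,0,2.8,0,0,0,20],[0,0,2,0,0,0,20]]]'
python3 -m pendant '[[[0,0,0.5,0,0,0,20],[0,0,0,0,0,0,20]]]'
python3 -c "from h import *;goto(.41,.321,.0571,182.7)"
```

```text
time: 22.62
ee_pos: [0.4115, 0.3204, 0.0754]
tcp_rot: [179.8, 0.3, -177.2]
wrist_force: [-0.8, 0.1, -2.1]
opening: 0.0457
time: 22.78
ee_pos: [0.4096, 0.3175, 0.0648]
tcp_rot: [-179.9, -0.1, -177.2]
wrist_force: [0.5, -0.6, -2.6]
opening: 0.0455
pos [0.4096 0.3175 0.0648] [-1.7990e+02 -9.0000e-02 -1.7722e+02] open 0.0455 F [ 0.5 -0.6 -2.6] t 22.78
shift cm now-axes [-0.06  0.35  0.77] goal-axes [-0.06  0.35  0.77] turn [-0.002 -0.002  0.001]
```

```bash
python3 -m pendant '[[[0,0.1,0.4,0,0,0,20],[0,0,0.3,0,0,0,20],[0,0,0.2,0,0,0,20]]]'
python3 -m pendant '[[[0,0,0.1,0,0,0,20],[0,0,0.1,0,0,0,20]]]'
```

```text
time: 23.03
ee_pos: [0.4109, 0.3183, 0.0578]
tcp_rot: [-180.0, 0.0, -177.3]
wrist_force: [-0.2, -0.6, -2.0]
opening: 0.0457
time: 23.2
ee_pos: [0.4118, 0.3189, 0.0573]
tcp_rot: [179.9, 0.2, -177.3]
wrist_force: [-0.8, 0.5, -2.2]
opening: 0.0462
```

```bash
python3 -m pendant '[[[0,0,0.2,0,0,0,20],[0,0,0.1,0,0,0,20]]]'
python3 -m pendant '[[[0,0,0.1,0,0,0,50],[0,0,0,0,0,0,100],[0,0,0,0,0,0,100],[0,0,0,0,0,0,100]]]'
python3 -m pendant '[[[0,0,-2.5,0,0,0,100],[0,0,-3.2,0,0,0,100],[0,0,-3.2,0,0,0,100],[0,0,-3,0,0,0,100],[0,-1.5,0,0,0,0,100]]]'
python3 -c "from h import *;goto(.6588,-.0245,.18,182.7)"
```

```text
time: 23.37
ee_pos: [0.4129, 0.3194, 0.0565]
tcp_rot: [179.9, 0.3, -177.3]
wrist_force: [-1.4, -4.0, 5.1]
opening: 0.0457
time: 23.7
ee_pos: [0.4139, 0.3201, 0.0577]
tcp_rot: [179.8, 0.5, -177.3]
wrist_force: [0.4, -0.2, -0.1]
opening: 0.0795
time: 24.12
ee_pos: [0.4122, 0.3051, 0.1788]
tcp_rot: [179.9, 0.3, -177.2]
wrist_force: [0.8, 0.4, 0.8]
opening: 0.0851
pos [0.4122 0.3051 0.1788] [ 179.85    0.29 -177.19] open 0.0851 F [0.8 0.4 0.8] t 24.12
shift cm now-axes [-23.02 -34.13  -0.1 ] goal-axes [-23.08 -34.09  -0.12] turn [0.003 0.005 0.002]
```

```bash
python3 -m pendant '[[[-2.1,-3.1,0,0,0,0,100],[-2.2,-3.3,0,0,0,0,100],[-2.2,-3.3,0,0,0,0,100],[-2.2,-3.3,0,0,0,0,100],[-2.2,-3.3,0,0,0,0,100]]]'
python3 -m pendant '[[[-2.2,-3.3,0,0,0,0,100],[-2.2,-3.3,0,0,0,0,100],[-2.2,-3.3,0,0,0,0,100],[-2.2,-3.3,0,0,0,0,100],[-1,-1.5,0,0,0,0,100]]]'
python3 - <<'E'
from h import *
goto(.6588,-.0245,.15,182.7)
im=bot.camera("side");cv2.imwrite("pics/s3.png",im[:,:,::-1])
for c,R in(("blue",(165,270,230,330)),("yellow",(180,300,330,360)),("red",(180,300,350,420))):
    m,s,ce=mask(im,c,R,90);print(c,s,ce, [ray("side",ce,.108).round(4)])
E
```

```text
time: 24.53
ee_pos: [0.5316, 0.1468, 0.1827]
tcp_rot: [179.6, 0.7, -176.5]
wrist_force: [0.0, 0.1, 0.2]
opening: 0.0852
time: 24.95
ee_pos: [0.6438, -0.0056, 0.1814]
tcp_rot: [179.6, 0.8, -176.7]
wrist_force: [0.5, 0.9, 0.2]
opening: 0.0855
pos [ 0.6438 -0.0056  0.1814] [ 179.57    0.79 -176.67] open 0.0855 F [0.5 0.9 0.2] t 24.95
shift cm now-axes [-1.34 -2.    3.14] goal-axes [-1.4  -1.96  3.14] turn [0.008 0.014 0.011]
blue [175 293  30  29 706] [189.52974504 306.90509915] [array([0.5825, 0.3022, 0.108 ])]
yellow [223 318  31  32 824] [238.60558252 333.42839806] [array([0.4917, 0.3113, 0.108 ])]
red [270 342  32  34 903] [285.73200443 358.0675526 ] [array([0.4142, 0.3179, 0.108 ])]
```

View pics/s3.png

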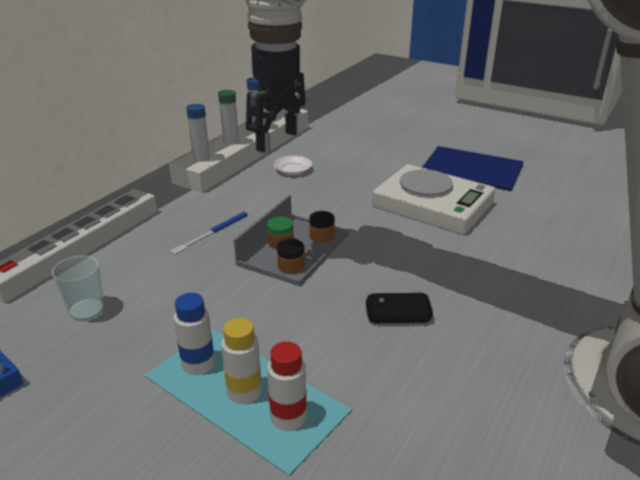

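```bash
python3 -m pendant '[[[-0.9,-1.2,0,0.008,0.014,0.011,100],[0,0,0,0,0,0,100],[0,0,2.6,0,0,0,100],[0,0,2.6,0,0,0,100],[0,0,1,0,0,0,100]]]'
python3 -c "from h import *;goto(.6588,-.0245,.022,182.7)"
```

```text
time: 25.42
ee_pos: [0.6569, -0.0223, 0.1172]
tcp_rot: [-180.0, 0.1, -177.7]
wrist_force: [0.1, 0.4, -0.8]
opening: 0.0854
pos [ 0.6569 -0.0223  0.1172] [-1.7997e+02  1.3000e-01 -1.7768e+02] open 0.0854 F [ 0.1  0.4 -0.8] t 25.42
shift cm now-axes [-0.16 -0.22  9.52] goal-axes [-0.18 -0.23  9.52] turn [-0.     0.002 -0.007]
```

```bash
python3 -m pendant '[[[-0.15,-0.25,2.2,0,0,-0.007,100],[0,0,2.2,0,0,0,100],[0,0,1,0,0,0,100],[0,0,0,0,0,0,100]]]'
python3 -c "from h import *;goto(.6588,-.0245,.022,182.7)"
```

```text
time: 25.75
ee_pos: [0.6567, -0.0231, 0.0598]
tcp_rot: [180.0, 0.0, -177.1]
wrist_force: [-0.2, -0.2, -0.4]
opening: 0.0856
pos [ 0.6567 -0.0231  0.0598] [ 1.7997e+02  1.0000e-02 -1.7714e+02] open 0.0856 F [-0.2 -0.2 -0.4] t 25.75
shift cm now-axes [-0.21 -0.15  3.78] goal-axes [-0.21 -0.15  3.78] turn [0.001 0.    0.003]
```

```bash
python3 -m pendant '[[[-0.2,-0.15,1.3,0,0,0.003,100],[0,0,1.3,0,0,0,100],[0,0,0.8,0,0,0,100],[0,0,0,0,0,0,100]]]'
python3 -c "from h import *;goto(.6588,-.0245,.022,182.7)"
```

```text
time: 26.08
ee_pos: [0.6602, -0.0239, 0.0263]
tcp_rot: [180.0, 0.2, -177.3]
wrist_force: [0.0, -0.8, -0.3]
opening: 0.0852
pos [ 0.6602 -0.0239  0.0263] [ 179.98    0.24 -177.27] open 0.0852 F [ 0.  -0.8 -0.3] t 26.08
shift cm now-axes [ 0.15 -0.06  0.43] goal-axes [ 0.15 -0.06  0.43] turn [0.    0.004 0.   ]
```

```bash
python3 -m pendant '[[[0.15,-0.06,0.5,0,0.004,0,100],[0.05,0,0.05,0,0,0,30],[0.05,0,0,0,0,0,20],[0,0,0,0,0,0,20],[0,0,0,0,0,0,20]]]' 40
python3 -m pendant '[[[0,0,0,0,0,0,20],[0,0,0,0,0,0,20]]]'
python3 -c "from h import *;goto(.6588,-.0245,.022,182.7)"
python3 -m pendant '[[[0,0,-1.5,0,0,0,20],[0,0,-3,0,0,0,20],[0,0,-3.3,0,0,0,20],[0,0,-3.3,0,0,0,20],[0,0,-2,0,0,0,20]]]'
python3 -c "from h import *;goto(.4927,-.3216,.14,182.7)"
```

```text
time: 26.5
ee_pos: [0.6585, -0.0247, 0.0222]
tcp_rot: [180.0, 0.1, -177.3]
wrist_force: [0.5, -0.4, -1.7]
opening: 0.0459
time: 26.67
ee_pos: [0.6588, -0.0247, 0.0228]
tcp_rot: [180.0, 0.2, -177.3]
wrist_force: [-0.1, -1.3, -0.9]
opening: 0.0454
pos [ 0.6588 -0.0247  0.0228] [ 1.7999e+02  1.7000e-01 -1.7728e+02] open 0.0454 F [-0.1 -1.3 -0.9] t 26.67
shift cm now-axes [-0.    0.02  0.08] goal-axes [-0.    0.02  0.08] turn [0.    0.003 0.   ]
time: 27.08
ee_pos: [0.6546, -0.0246, 0.151]
tcp_rot: [179.9, -0.6, -177.3]
wrist_force: [0.8, 0.7, -0.4]
opening: 0.0458
pos [ 0.6546 -0.0246  0.151 ] [ 179.93   -0.57 -177.28] open 0.0458 F [ 0.8  0.7 -0.4] t 27.08
shift cm now-axes [ 17.57 -28.9    1.24] goal-axes [ 17.57 -28.9    1.1 ] turn [ 0.001 -0.01   0.   ]
```

```bash
python3 -m pendant '[[[1.5,-2.5,0,0,-0.01,0,20],[2,-3.3,0,0,0,0,20],[2,-3.3,0,0,0,0,20],[2,-3.3,0,0,0,0,20],[2,-3.3,0,0,0,0,20]]]'
python3 - <<'E'
from h import *
goto(.4927,-.3216,.14,182.7)
print(ray("top",(483.3,293.8),0))
for f,c in(("pics/top0.png","top"),("pics/s3.png","side")):
    im=cv2.imread(f);P=(.4927,-.3216,.052)
    a=np.linspace(0,6.283,60);pts=np.array([proj(c,(P[0]+.055*np.cos(t),P[1]+.055*np.sin(t),.052)) for t in a])
    u,v=proj(c,P);x0,y0=int(u-50),int(v-50);z=cv2.resize(im[y0:y0+100,x0:x0+100],(400,400),interpolation=cv2.INTER_CUBIC)
    cv2.polylines(z,[((pts-[x0,y0])*4+2).astype(np.int32)],True,(0,0,255),1)
    globals()[c]=z
cv2.imwrite("pics/pan.png",np.hstack([top,side]))
E
```

```text
time: 27.5
ee_pos: [0.5707, -0.1848, 0.1571]
tcp_rot: [180.0, 0.7, -176.6]
wrist_force: [-0.1, 1.1, -1.1]
opening: 0.0461
pos [ 0.5707 -0.1848  0.1571] [ 179.96    0.7  -176.64] open 0.0461 F [-0.1  1.1 -1.1] t 27.5
shift cm now-axes [  8.61 -13.2    1.6 ] goal-axes [  8.44 -13.3    1.71] turn [0.001 0.012 0.012]
[ 0.49202743 -0.32140689  0.        ]
```

View pics/pan.png

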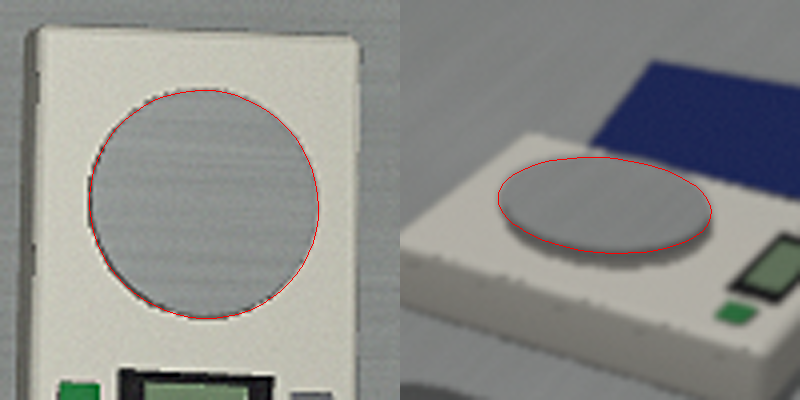

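```bash
python3 -m pendant '[[[2,-3.2,0,0,0.01,0.01,20],[2,-3.2,0,0,0,0,20],[1.8,-2.8,0,0,0,0,20],[0.8,-1.2,0,0,0,0,20],[0,0,0,0,0,0,20]]]'
python3 -c "from h import *;goto(.4927,-.3216,.069,182.7)"
```

```text
time: 27.92
ee_pos: [0.5027, -0.3024, 0.1575]
tcp_rot: [-179.9, 0.1, -177.6]
wrist_force: [0.1, -0.4, -1.0]
opening: 0.0452
pos [ 0.5027 -0.3024  0.1575] [-1.7992e+02  1.3000e-01 -1.7756e+02] open 0.0452 F [ 0.1 -0.4 -1. ] t 27.92
shift cm now-axes [ 1.1  -1.86  8.85] goal-axes [ 1.09 -1.87  8.85] turn [-0.001  0.002 -0.005]
```

```bash
python3 -m pendant '[[[1,-1.8,1,0,0,-0.005,20],[0,0,2.5,0,0,0,20],[0,0,2.5,0,0,0,20],[0,0,1,0,0,0,20],[0,0,0,0,0,0,20]]]'
python3 -c "from h import *;goto(.4927,-.3216,.069,182.7)"
```

```text
time: 28.33
ee_pos: [0.4944, -0.3221, 0.0872]
tcp_rot: [-179.8, 0.4, -177.4]
wrist_force: [-0.5, 0.2, -1.0]
opening: 0.0457
pos [ 0.4944 -0.3221  0.0872] [-179.81    0.36 -177.4 ] open 0.0457 F [-0.5  0.2 -1. ] t 28.33
shift cm now-axes [0.18 0.07 1.82] goal-axes [0.17 0.06 1.82] turn [-0.003  0.006 -0.002]
```

```bash
python3 -m pendant '[[[0.15,0.05,0.7,-0.003,0.006,0,20],[0,0,0.6,0,0,0,20],[0,0,0.3,0,0,0,20]]]'
python3 -m pendant '[[[0.05,0,0.2,0,0,0,20],[0.05,0,0.15,0,0,0,20]]]'
python3 -c "from h import *;goto(.4927,-.3216,.069,182.7)"
```

```text
time: 28.58
ee_pos: [0.4944, -0.3207, 0.0725]
tcp_rot: [-179.9, 0.1, -177.3]
wrist_force: [0.6, 0.5, -1.7]
opening: 0.0458
time: 28.75
ee_pos: [0.4942, -0.3205, 0.0695]
tcp_rot: [-179.9, 0.1, -177.2]
wrist_force: [-0.4, 0.6, -1.2]
opening: 0.0458
pos [ 0.4942 -0.3205  0.0695] [-1.7991e+02  1.3000e-01 -1.7724e+02] open 0.0458 F [-0.4  0.6 -1.2] t 28.75
shift cm now-axes [ 0.15 -0.1   0.05] goal-axes [ 0.15 -0.1   0.05] turn [-0.002  0.002  0.001]
```

```bash
python3 -m pendant '[[[0.15,-0.1,0.1,0,0,0,20],[0.05,0,0.2,0,0,0,20]]]'
python3 -m pendant '[[[0,0,0.15,0,0,0,20]]]'
```

```text
time: 28.92
ee_pos: [0.4929, -0.3219, 0.0679]
tcp_rot: [-179.8, 0.2, -177.2]
wrist_force: [-4.1, 2.3, 16.5]
opening: 0.0459
time: 29.0
ee_pos: [0.493, -0.322, 0.0679]
tcp_rot: [-179.8, 0.3, -177.2]
wrist_force: [-6.2, 4.3, 11.5]
opening: 0.0457
```

Contact made; release and go back to the red bottle after a look.

```bash
python3 -m pendant '[[[0,0,-0.05,0,0,0,50],[0,0,0,0,0,0,100],[0,0,0,0,0,0,100],[0,0,0,0,0,0,100],[0,0,-1,0,0,0,100]]]' 60
python3 -m pendant '[[[0,0,-3,0,0,0,100],[0,0,-3.3,0,0,0,100],[0,0,-3.3,0,0,0,100],[-0.5,2,-1,0,0,0,100],[-0.5,3.3,0,0,0,0,100]]]'
python3 -m pendant '[[[-0.5,3.3,0,0,0,0,100],[-0.5,3.3,0,0,0,0,100],[-0.5,3.3,0,0,0,0,100],[-0.5,3.3,0,0,0,0,100],[0,3.3,0,0,0,0,100]]]'
python3 - <<'E'
from h import *
goto(.5825,.3022,.18,182.7)
im=bot.camera("top");cv2.imwrite("pics/t2.png",im[:,:,::-1])
m,s,ce=mask(im,"green",(455,260,530,330),90);print("jar",s,ce,ray("top",ce,.097))
for c in("blue","yellow","red"):
    try:
        m,s,ce=mask(im,c,(110,210,240,380),90);print(c,s,ce,ray("top",ce,.12))
    except Exception as e: print(c,e)
E
```

```text
time: 29.42
ee_pos: [0.4926, -0.3223, 0.079]
tcp_rot: [-179.8, 0.4, -177.2]
wrist_force: [-0.3, 0.3, -0.3]
opening: 0.0852
time: 29.83
ee_pos: [0.498, -0.2709, 0.1916]
tcp_rot: [-179.8, 0.3, -177.6]
wrist_force: [1.9, 0.1, -0.3]
opening: 0.0854
time: 30.25
ee_pos: [0.5123, -0.1004, 0.1972]
tcp_rot: [-179.6, 0.7, -177.8]
wrist_force: [-0.5, 0.3, 0.8]
opening: 0.0851
pos [ 0.5123 -0.1004  0.1972] [-179.6     0.71 -177.83] open 0.0851 F [-0.5  0.3  0.8] t 30.25
shift cm now-axes [-8.51 39.97  1.55] goal-axes [-8.91 39.88  1.72] turn [-0.007  0.012 -0.009]
jar [497 281  14  25 210] [504.08571429 294.1       ] [ 0.4914839  -0.33417626  0.097     ]
blue [150 238  23  21 373] [160.6461126  247.78016086] [0.58080583 0.30128385 0.12      ]
yellow [144 286  24  21 404] [155.22772277 296.23762376] [0.49151741 0.30972101 0.12      ]
red [139 328  24  22 401] [150.78802993 338.36658354] [0.41489009 0.31646304 0.12      ]
```

View pics/t2.png

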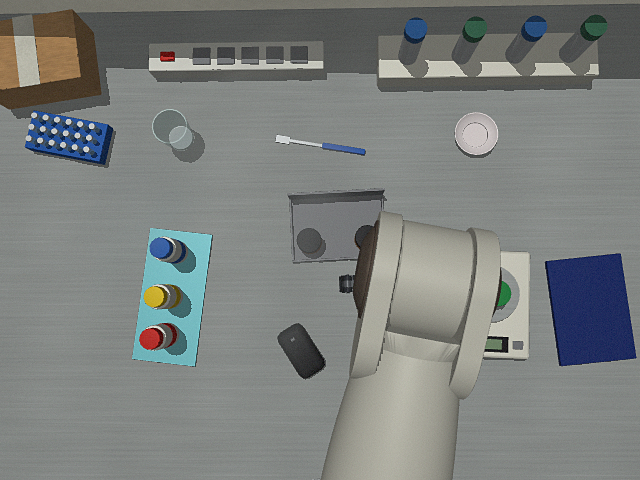

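```bash
python3 -m pendant '[[[-0.75,3.3,0,-0.007,0.01,-0.009,100],[-0.75,3.3,0,0,0,0,100],[-0.75,3.3,0,0,0,0,100],[-0.75,3.3,0,0,0,0,100],[-0.75,3.3,0,0,0,0,100]]]'
python3 -m pendant '[[[-0.75,3.3,0,0,0,0,100],[-0.75,3.3,0,0,0,0,100],[-0.75,3.3,0,0,0,0,100],[-0.75,3.3,0,0,0,0,100],[-0.75,3.3,0,0,0,0,100]]]'
python3 -c "from h import *;goto(.581,.304,.18,182.7)"
```

```text
time: 30.72
ee_pos: [0.5411, 0.0755, 0.2029]
tcp_rot: [180.0, 0.4, -177.3]
wrist_force: [0.9, -0.7, 0.1]
opening: 0.0853
time: 31.13
ee_pos: [0.571, 0.2508, 0.2078]
tcp_rot: [179.9, 0.6, -177.3]
wrist_force: [0.9, -0.0, 0.1]
opening: 0.0855
pos [0.571  0.2508 0.2078] [ 179.91    0.62 -177.32] open 0.0855 F [ 0.9 -0.   0.1] t 31.13
shift cm now-axes [-1.22  5.26  2.81] goal-axes [-1.25  5.26  2.78] turn [ 0.002  0.011 -0.   ]
```

```bash
python3 -m pendant '[[[-1,3,1,0,0.01,0,100],[-0.2,0.8,2,0,0,0,100],[0,0,2.5,0,0,0,100],[0,0,0,0,0,0,100]]]'
python3 -c "from h import *;goto(.581,.304,.055,182.7)"
```

```text
time: 31.47
ee_pos: [0.5822, 0.2999, 0.1528]
tcp_rot: [179.8, 0.2, -176.9]
wrist_force: [-1.3, -1.1, -2.5]
opening: 0.0852
pos [0.5822 0.2999 0.1528] [ 1.7978e+02  1.6000e-01 -1.7688e+02] open 0.0852 F [-1.3 -1.1 -2.5] t 31.47
shift cm now-axes [0.12 0.38 9.79] goal-axes [0.1  0.42 9.78] turn [0.004 0.003 0.007]
```

```bash
python3 -m pendant '[[[0.1,0.4,2,0.004,0.003,0.007,100],[0,0,2.5,0,0,0,100],[0,0,2.5,0,0,0,100],[0,0,1.2,0,0,0,100],[0,0,0,0,0,0,100]]]'
python3 -c "from h import *;goto(.581,.304,.056,182.7)"
```

```text
time: 31.88
ee_pos: [0.5823, 0.3036, 0.0755]
tcp_rot: [179.9, 0.2, -177.3]
wrist_force: [-0.8, -0.0, 0.0]
opening: 0.0853
pos [0.5823 0.3036 0.0755] [ 179.92    0.24 -177.33] open 0.0853 F [-0.8 -0.   0. ] t 31.88
shift cm now-axes [0.14 0.04 1.95] goal-axes [0.13 0.04 1.95] turn [ 0.001  0.004 -0.   ]
```

```bash
python3 -m pendant '[[[0.15,0.05,1,0,0.004,0,100],[0,0,0.8,0,0,0,100],[0,0,0.1,0,0,0,100]]]'
python3 -m pendant '[[[0.1,0,0.1,0,0,0,100],[0.05,0,0.1,0,0,0,30],[0.05,0,0.05,0,0,0,20],[0,0,0,0,0,0,20],[0,0,0,0,0,0,20]]]'
python3 -m pendant '[[[0,0,0,0,0,0,20],[0,0,0,0,0,0,20]]]'
python3 -c "from h import *;goto(.581,.304,.056,182.7)"
```

```text
time: 32.13
ee_pos: [0.5823, 0.304, 0.06]
tcp_rot: [179.8, 0.2, -177.4]
wrist_force: [-0.1, -0.2, 0.0]
opening: 0.0856
time: 32.55
ee_pos: [0.5817, 0.3045, 0.061]
tcp_rot: [179.7, 0.5, -177.4]
wrist_force: [0.0, -0.1, -2.3]
opening: 0.0453
time: 32.72
ee_pos: [0.5815, 0.3044, 0.061]
tcp_rot: [179.7, 0.5, -177.4]
wrist_force: [-1.1, -0.7, -3.7]
opening: 0.0452
pos [0.5815 0.3044 0.061 ] [ 179.7     0.46 -177.4 ] open 0.0452 F [-1.1 -0.7 -3.7] t 32.72
shift cm now-axes [ 0.06 -0.05  0.5 ] goal-axes [ 0.05 -0.04  0.5 ] turn [ 0.005  0.008 -0.002]
```

```bash
python3 -m pendant '[[[0,0,-1.5,0,0,0,20],[0,0,-3,0,0,0,20],[0,0,-3.3,0,0,0,20],[0,0,-3.3,0,0,0,20],[0,0,-3.3,0,0,0,20]]]'
python3 -m pendant '[[[-0.2,-0.8,-0.5,0,0,0,20],[-0.7,-3,0,0,0,0,20],[-0.7,-3.2,0,0,0,0,20],[-0.7,-3.2,0,0,0,0,20],[-0.7,-3.2,0,0,0,0,20]]]'
python3 -m pendant '[[[-0.7,-3.2,0,0,0,0,20],[-0.7,-3.2,0,0,0,0,20],[-0.7,-3.2,0,0,0,0,20],[-0.3,-1.5,0,0,0,0,20],[0,0,0,0,0,0,20]]]'
python3 -c "from h import *;goto(.6568,.0315,.18,182.7)"
```

```text
time: 33.13
ee_pos: [0.576, 0.3013, 0.1972]
tcp_rot: [-179.8, -0.6, -177.4]
wrist_force: [1.3, 0.7, -2.6]
opening: 0.0453
time: 33.55
ee_pos: [0.6138, 0.1714, 0.2083]
tcp_rot: [179.9, -0.2, -176.8]
wrist_force: [0.5, -0.4, -2.3]
opening: 0.0455
time: 33.97
ee_pos: [0.6447, 0.049, 0.2022]
tcp_rot: [-179.9, -0.6, -177.1]
wrist_force: [-0.1, -0.2, -2.7]
opening: 0.0451
pos [0.6447 0.049  0.2022] [-179.92   -0.56 -177.11] open 0.0451 F [-0.1 -0.2 -2.7] t 33.97
shift cm now-axes [-1.14 -1.8   2.22] goal-axes [-1.13 -1.8   2.22] turn [-0.001 -0.01   0.003]
```

```bash
python3 -m pendant '[[[-1.1,-1.7,0,0,-0.01,0.003,20],[0,0,0,0,0,0,20],[0,0,2.5,0,0,0,20],[0,0,2.5,0,0,0,20],[0,0,0,0,0,0,20]]]'
python3 -c "from h import *;goto(.6568,.0315,.063,182.7)"
```

```text
time: 34.38
ee_pos: [0.6563, 0.0306, 0.147]
tcp_rot: [-179.9, -0.2, -177.5]
wrist_force: [-1.2, 0.1, -5.0]
opening: 0.0453
pos [0.6563 0.0306 0.147 ] [-1.7994e+02 -1.7000e-01 -1.7747e+02] open 0.0453 F [-1.2  0.1 -5. ] t 34.38
shift cm now-axes [-0.08  0.1   8.4 ] goal-axes [-0.05  0.09  8.4 ] turn [-0.001 -0.003 -0.003]
```

```bash
python3 -m pendant '[[[-0.05,0.1,2,0,-0.003,-0.003,20],[0,0,2.2,0,0,0,20],[0,0,2,0,0,0,20],[0,0,0.6,0,0,0,20],[0,0,0,0,0,0,20]]]'
python3 -c "from h import *;goto(.6568,.0315,.063,182.7)"
```

```text
time: 34.8
ee_pos: [0.6551, 0.0346, 0.0784]
tcp_rot: [-180.0, -0.1, -177.1]
wrist_force: [-0.4, 0.2, -3.3]
opening: 0.0451
pos [0.6551 0.0346 0.0784] [-1.7998e+02 -1.1000e-01 -1.7713e+02] open 0.0451 F [-0.4  0.2 -3.3] t 34.8
shift cm now-axes [-0.15 -0.32  1.54] goal-axes [-0.15 -0.32  1.54] turn [-0.    -0.002  0.003]
```

```bash
python3 -m pendant '[[[-0.1,-0.3,0.6,0,-0.002,0.003,20],[0,0,0.5,0,0,0,20],[0,0,0.2,0,0,0,20]]]'
python3 -c "from h import *;goto(.6568,.0315,.063,182.7)"
```

```text
time: 35.05
ee_pos: [0.6576, 0.0324, 0.0683]
tcp_rot: [-180.0, 0.2, -177.3]
wrist_force: [0.1, -0.2, -2.6]
opening: 0.0451
pos [0.6576 0.0324 0.0683] [-179.99    0.21 -177.26] open 0.0451 F [ 0.1 -0.2 -2.6] t 35.05
shift cm now-axes [ 0.08 -0.08  0.53] goal-axes [ 0.08 -0.08  0.53] turn [-0.     0.004  0.001]
```

```bash
python3 -m pendant '[[[0.1,-0.1,0.3,0,0.004,0,20],[0.05,0,0.2,0,0,0,20]]]'
python3 -m pendant '[[[0.05,0,0.2,0,0,0,20],[0.05,0,0.1,0,0,0,20]]]'
python3 -c "from h import *;goto(.6568,.0315,.063,182.7)"
```

```text
time: 35.22
ee_pos: [0.6569, 0.0312, 0.0645]
tcp_rot: [-180.0, 0.1, -177.3]
wrist_force: [-0.3, 0.6, -2.4]
opening: 0.0449
time: 35.38
ee_pos: [0.6565, 0.0311, 0.0627]
tcp_rot: [-180.0, 0.2, -177.3]
wrist_force: [-1.1, 0.6, 5.0]
opening: 0.045
pos [0.6565 0.0311 0.0627] [-180.      0.21 -177.28] open 0.045 F [-1.1  0.6  5. ] t 35.38
shift cm now-axes [-0.03  0.04 -0.03] goal-axes [-0.03  0.04 -0.03] turn [-0.     0.004  0.   ]
```

```bash
python3 -m pendant '[[[0,0,0,0,0,0,50],[0,0,0,0,0,0,100],[0,0,0,0,0,0,100],[0,0,0,0,0,0,100],[0,0,-2,0,0,0,100]]]'
python3 -m pendant '[[[0,0,-3,0,0,0,100],[0,0,-3.3,0,0,0,100],[0,0,-3.3,0,0,0,100],[1.5,2,-1,0,0,0,100],[2.4,3.1,0,0,0,0,100]]]'
python3 -m pendant '[[[2.4,3.1,0,0,0,0,100],[2.4,3.1,0,0,0,0,100],[2.4,3.1,0,0,0,0,100],[2.4,3.1,0,0,0,0,100],[2.4,3.1,0,0,0,0,100]]]'
python3 - <<'E'
from h import *
goto(.4135,.3198,.18,182.7)
im=bot.camera("top");cv2.imwrite("pics/t3.png",im[:,:,::-1])
m,s,ce=mask(im,"green",(455,260,530,330),90);print("jar",s,ce,ray("top",ce,.097))
m,s,ce=mask(im,"blue",(280,185,395,265),90);print("blue want 305.9 205.8",s,ce,ray("top",ce,.122))
E
```

```text
time: 35.8
ee_pos: [0.6553, 0.0309, 0.0806]
tcp_rot: [-180.0, 0.0, -177.3]
wrist_force: [0.1, 0.3, -0.3]
opening: 0.0854
time: 36.22
ee_pos: [0.616, 0.0768, 0.1925]
tcp_rot: [-179.9, 0.2, -177.6]
wrist_force: [0.4, 0.8, -0.1]
opening: 0.0856
time: 36.63
ee_pos: [0.4863, 0.2308, 0.195]
tcp_rot: [180.0, 0.6, -177.9]
wrist_force: [0.6, 0.8, -0.5]
opening: 0.0853
pos [0.4863 0.2308 0.195 ] [ 179.96    0.58 -177.92] open 0.0853 F [ 0.6  0.8 -0.5] t 36.63
shift cm now-axes [6.97 9.15 1.43] goal-axes [6.85 9.23 1.5 ] turn [ 0.001  0.01  -0.011]
jar [484 280  27  26 544] [497.24264706 292.67463235] [ 0.4941955  -0.32165045  0.097     ]
blue want 305.9 205.8 [297 196  20  20 322] [306.53726708 205.77018634] [0.65642236 0.03065885 0.122     ]
```

```bash
python3 -m pendant '[[[2.4,3.1,0,0,0.01,-0.01,100],[2.4,3.1,0,0,0,0,100],[0.6,1,1,0,0,0,100],[0,0,2,0,0,0,100],[0,0,0,0,0,0,100]]]'
python3 -c "from h import *;goto(.4135,.3198,.057,182.7)"
```

```text
time: 37.1
ee_pos: [0.424, 0.3073, 0.1672]
tcp_rot: [179.6, 0.2, -176.8]
wrist_force: [-0.7, -0.2, -0.5]
opening: 0.0856
pos [0.424  0.3073 0.1672] [ 179.65    0.22 -176.78] open 0.0856 F [-0.7 -0.2 -0.5] t 37.1
shift cm now-axes [ 1.02  1.24 11.03] goal-axes [ 0.99  1.3  11.02] turn [0.006 0.004 0.009]
```

```bash
python3 -m pendant '[[[1,1.2,0.5,0.006,0.004,0.009,100],[0,0,2,0,0,0,100],[0,0,2.5,0,0,0,100],[0,0,2.5,0,0,0,100],[0,0,1,0,0,0,100]]]'
python3 -c "from h import *;goto(.4135,.3198,.057,182.7)"
```

```text
time: 37.52
ee_pos: [0.4162, 0.3195, 0.0854]
tcp_rot: [179.8, 0.4, -177.4]
wrist_force: [-0.2, -0.3, -0.2]
opening: 0.0855
pos [0.4162 0.3195 0.0854] [ 179.78    0.38 -177.37] open 0.0855 F [-0.2 -0.3 -0.2] t 37.52
shift cm now-axes [0.28 0.03 2.84] goal-axes [0.27 0.04 2.84] turn [ 0.004  0.007 -0.001]
```

```bash
python3 -m pendant '[[[0.25,0.1,1,0.004,0.007,0,100],[0.05,0,1.2,0,0,0,100],[0.05,0,0.5,0,0,0,100],[0,0,0,0,0,0,100]]]'
python3 -c "from h import *;goto(.4135,.3198,.057,182.7)"
```

```text
time: 37.85
ee_pos: [0.4135, 0.3193, 0.0572]
tcp_rot: [-179.9, -0.1, -177.5]
wrist_force: [-0.4, 0.2, -0.3]
opening: 0.0856
pos [0.4135 0.3193 0.0572] [-1.7993e+02 -9.0000e-02 -1.7750e+02] open 0.0856 F [-0.4  0.2 -0.3] t 37.85
shift cm now-axes [0.   0.05 0.01] goal-axes [-0.    0.05  0.02] turn [-0.001 -0.002 -0.004]
```

```bash
python3 -m pendant '[[[0.05,0.05,0.05,0,0,-0.004,100],[0.05,0,0.05,0,0,0,30],[0.05,0,0.05,0,0,0,20],[0,0,0,0,0,0,20],[0,0,0,0,0,0,20]]]'
python3 -m pendant '[[[0,0,0,0,0,0,20],[0,0,0,0,0,0,20]]]'
python3 -m pendant '[[[0,0,-1.5,0,0,0,20],[0,0,-3,0,0,0,20],[0,0,-3.3,0,0,0,20],[0,0,-3.3,0,0,0,20],[0,0,-3.3,0,0,0,20]]]'
python3 -m pendant '[[[-0.5,-1,-1,0,0,0,20],[-1.8,-3.1,0,0,0,0,20],[-1.8,-3.1,0,0,0,0,20],[-1.8,-3.1,0,0,0,0,20],[-1.8,-3.1,0,0,0,0,20]]]'
python3 -m pendant '[[[-1.8,-3.1,0,0,0,0,20],[-1.8,-3.1,0,0,0,0,20],[-1.8,-3.1,0,0,0,0,20],[-1.8,-3.1,0,0,0,0,20],[-1.8,-3.1,0,0,0,0,20]]]'
python3 -c "from h import *;goto(.6626,-.0816,.2,182.7)"
```

```text
time: 38.27
ee_pos: [0.4135, 0.3207, 0.0591]
tcp_rot: [179.9, 0.1, -177.3]
wrist_force: [0.0, 0.6, -1.5]
opening: 0.0455
time: 38.43
ee_pos: [0.4136, 0.3209, 0.0595]
tcp_rot: [179.9, 0.2, -177.3]
wrist_force: [0.4, -0.8, -2.8]
opening: 0.0452
time: 38.85
ee_pos: [0.4093, 0.3178, 0.1988]
tcp_rot: [-179.5, -0.6, -177.2]
wrist_force: [1.3, 0.6, -0.7]
opening: 0.0454
time: 39.27
ee_pos: [0.4954, 0.1889, 0.2163]
tcp_rot: [-179.9, -0.2, -176.6]
wrist_force: [1.3, 0.3, -2.7]
opening: 0.0453
time: 39.68
ee_pos: [0.5974, 0.0289, 0.2125]
tcp_rot: [-179.9, -0.4, -176.6]
wrist_force: [-0.1, 0.2, -1.9]
opening: 0.0453
pos [0.5974 0.0289 0.2125] [-179.9    -0.37 -176.6 ] open 0.0453 F [-0.1  0.2 -1.9] t 39.68
shift cm now-axes [ -5.87 -11.42   1.23] goal-axes [ -6.   -11.35   1.25] turn [-0.002 -0.006  0.012]
```

```bash
python3 -m pendant '[[[-1.8,-3.1,0,0,-0.006,0.012,20],[-1.8,-3.1,0,0,0,0,20],[-1.5,-2.6,0,0,0,0,20],[-0.5,-0.9,0,0,0,0,20],[0,0,0,0,0,0,20]]]'
python3 -c "from h import *;goto(.6626,-.0816,.061,182.7)"
```

```text
time: 40.1
ee_pos: [0.6616, -0.0797, 0.2048]
tcp_rot: [-179.9, -0.4, -177.7]
wrist_force: [0.3, 0.5, -2.4]
opening: 0.0451
pos [ 0.6616 -0.0797  0.2048] [-179.87   -0.44 -177.73] open 0.0451 F [ 0.3  0.5 -2.4] t 40.1
shift cm now-axes [-0.21 -0.16 14.38] goal-axes [-0.09 -0.2  14.38] turn [-0.002 -0.008 -0.008]
```

```bash
python3 -m pendant '[[[-0.1,-0.2,2,0,-0.008,-0.008,20],[0,0,2.5,0,0,0,20],[0,0,2.5,0,0,0,20],[0,0,2,0,0,0,20],[0,0,0,0,0,0,20]]]'
python3 -c "from h import *;goto(.6626,-.0816,.061,182.7)"
```

```text
time: 40.52
ee_pos: [0.6604, -0.0805, 0.1093]
tcp_rot: [-179.9, -0.1, -177.3]
wrist_force: [-0.6, 0.7, -3.2]
opening: 0.0452
pos [ 0.6604 -0.0805  0.1093] [-1.7995e+02 -9.0000e-02 -1.7728e+02] open 0.0452 F [-0.6  0.7 -3.2] t 40.52
shift cm now-axes [-0.22 -0.11  4.83] goal-axes [-0.21 -0.12  4.83] turn [-0.001 -0.002  0.   ]
```

```bash
python3 -m pendant '[[[-0.2,-0.1,1.5,0,0,0,20],[0,0,1.7,0,0,0,20],[0,0,0.5,0,0,0,20],[0,0,0.2,0,0,0,20]]]'
python3 -c "from h import *;goto(.6626,-.0816,.061,182.7)"
```

```text
time: 40.85
ee_pos: [0.6608, -0.0781, 0.0718]
tcp_rot: [-180.0, -0.1, -177.1]
wrist_force: [-0.4, -0.1, -1.8]
opening: 0.0451
pos [ 0.6608 -0.0781  0.0718] [-1.7998e+02 -1.0000e-01 -1.7709e+02] open 0.0451 F [-0.4 -0.1 -1.8] t 40.85
shift cm now-axes [-0.16 -0.36  1.08] goal-axes [-0.16 -0.36  1.08] turn [-0.    -0.002  0.004]
```

```bash
python3 -m pendant '[[[-0.15,-0.35,0.5,0,0,0.004,20],[0,0,0.4,0,0,0,20],[0,0,0.2,0,0,0,20]]]'
python3 -c "from h import *;goto(.6626,-.0816,.061,182.7)"
```

```text
time: 41.1
ee_pos: [0.6634, -0.0809, 0.0634]
tcp_rot: [-180.0, 0.1, -177.3]
wrist_force: [-0.1, 0.3, -1.9]
opening: 0.0457
pos [ 0.6634 -0.0809  0.0634] [-1.7996e+02  8.0000e-02 -1.7727e+02] open 0.0457 F [-0.1  0.3 -1.9] t 41.1
shift cm now-axes [ 0.09 -0.06  0.24] goal-axes [ 0.09 -0.06  0.24] turn [-0.001  0.001  0.001]
```

```bash
python3 -m pendant '[[[0.1,-0.06,0.2,0,0,0,20],[0.05,0,0.2,0,0,0,20]]]'
python3 -m pendant '[[[0.05,0,0.15,0,0,0,20],[0.05,0,0.1,0,0,0,20]]]'
```

```text
time: 41.27
ee_pos: [0.6629, -0.0818, 0.0609]
tcp_rot: [-179.9, 0.2, -177.3]
wrist_force: [-0.5, -0.3, 10.4]
opening: 0.0455
time: 41.43
ee_pos: [0.6629, -0.0819, 0.0609]
tcp_rot: [-179.9, 0.5, -177.3]
wrist_force: [0.2, 0.7, 0.1]
opening: 0.0456
```

```bash
python3 -m pendant '[[[0,0,0,0,0,0,50],[0,0,0,0,0,0,100],[0,0,0,0,0,0,100],[0,0,0,0,0,0,100],[0,0,-2,0,0,0,100]]]'
python3 -m pendant '[[[0,0,-3,0,0,0,100],[0,0,-3.3,0,0,0,100],[0,0,-3.3,0,0,0,100],[0.5,1.5,-1,0,0,0,100],[1.3,3.3,0,0,0,0,100]]]'
python3 -m pendant '[[[1.3,3.3,0,0,0,0,100],[1.3,3.3,0,0,0,0,100],[1.3,3.3,0,0,0,0,100],[1.3,3.3,0,0,0,0,100],[1.3,3.3,0,0,0,0,100]]]'
python3 -m pendant '[[[1.3,3.3,0,0,0,0,100],[1.3,3.3,0,0,0,0,100],[1.3,3.3,0,0,0,0,100],[1,2.6,0,0,0,0,100],[0,0,0,0,0,0,100]]]'
python3 - <<'E'
from h import *
goto(.492,.3133,.0575,182.7)
im=bot.camera("top");cv2.imwrite("pics/t4.png",im[:,:,::-1])
for c in("blue","red"):
    m,s,ce=mask(im,c,(280,185,395,265),90);print(c,"want 305.9 205.8 / 367.2 202.4",s,ce,ray("top",ce,.122))
E
```

```text
time: 41.85
ee_pos: [0.6614, -0.082, 0.0783]
tcp_rot: [-180.0, 0.2, -177.3]
wrist_force: [-1.1, -0.0, 0.3]
opening: 0.0851
time: 42.27
ee_pos: [0.6413, -0.0382, 0.1896]
tcp_rot: [-179.9, 0.3, -177.6]
wrist_force: [0.5, 0.9, -0.1]
opening: 0.0852
time: 42.68
ee_pos: [0.567, 0.1295, 0.1899]
tcp_rot: [-179.9, 0.5, -177.9]
wrist_force: [1.3, 0.4, 0.9]
opening: 0.0855
time: 43.1
ee_pos: [0.5059, 0.264, 0.1888]
tcp_rot: [-180.0, 0.6, -177.6]
wrist_force: [-0.4, -0.8, -0.4]
opening: 0.0854
pos [0.5059 0.264  0.1888] [-179.99    0.57 -177.63] open 0.0854 F [-0.4 -0.8 -0.4] t 43.1
shift cm now-axes [ 1.32  4.99 13.12] goal-axes [ 1.16  4.99 13.13] turn [-0.     0.01  -0.006]
blue want 305.9 205.8 / 367.2 202.4 [297 196  20  20 321] [306.55140187 205.74143302] [0.65647577 0.03063249 0.122     ]
red want 305.9 205.8 / 367.2 202.4 [358 191  21  22 361] [367.8531856  201.52077562] [ 0.663264   -0.08259465  0.122     ]
```

```bash
python3 -m pendant '[[[1,3,0.5,0,0.01,-0.006,100],[0.2,1.2,2,0,0,0,100],[0,0,2.5,0,0,0,100],[0,0,1,0,0,0,100],[0,0,0,0,0,0,100]]]'
python3 -c "from h import *;goto(.492,.3133,.0575,182.7)"
```

```text
time: 43.57
ee_pos: [0.4935, 0.3042, 0.1276]
tcp_rot: [-180.0, 0.2, -177.3]
wrist_force: [-0.0, 0.2, 0.2]
opening: 0.0854
pos [0.4935 0.3042 0.1276] [-179.97    0.19 -177.31] open 0.0854 F [-0.   0.2  0.2] t 43.57
shift cm now-axes [0.13 0.92 7.01] goal-axes [0.11 0.91 7.01] turn [-0.     0.003 -0.   ]
```

```bash
python3 -m pendant '[[[0.1,0.9,1,0,0.003,0,100],[0,0,1.8,0,0,0,100],[0,0,1.8,0,0,0,100],[0,0,1,0,0,0,100],[0,0,0,0,0,0,100]]]'
python3 -c "from h import *;goto(.492,.3133,.0575,182.7)"
```

```text
time: 43.98
ee_pos: [0.4948, 0.3128, 0.0723]
tcp_rot: [179.9, 0.2, -177.6]
wrist_force: [-0.9, -1.0, 0.1]
opening: 0.0856
pos [0.4948 0.3128 0.0723] [ 179.91    0.22 -177.59] open 0.0856 F [-0.9 -1.   0.1] t 43.98
shift cm now-axes [0.29 0.06 1.47] goal-axes [0.28 0.06 1.48] turn [ 0.002  0.004 -0.005]
```

```bash
python3 -m pendant '[[[0.3,0.05,0.8,0,0.004,-0.005,100],[0.05,0,0.6,0,0,0,100],[0.05,0,0.1,0,0,0,100]]]'
python3 -c "from h import *;goto(.492,.3133,.0575,182.7)"
python3 -m pendant '[[[0.05,0,0.1,0,0,0,100],[0.05,0,0.05,0,0,0,30],[0.05,0,0.05,0,0,0,20],[0,0,0,0,0,0,20],[0,0,0,0,0,0,20]]]'
python3 -m pendant '[[[0,0,0,0,0,0,20],[0,0,0,0,0,0,20]]]'
python3 -c "from h import *;goto(.492,.3133,.0575,182.7)"
```

```text
time: 44.23
ee_pos: [0.4918, 0.3134, 0.0582]
tcp_rot: [179.8, 0.1, -177.3]
wrist_force: [0.4, -0.1, -0.2]
opening: 0.0852
pos [0.4918 0.3134 0.0582] [ 1.7984e+02  8.0000e-02 -1.7735e+02] open 0.0852 F [ 0.4 -0.1 -0.2] t 44.23
shift cm now-axes [-0.02 -0.01  0.07] goal-axes [-0.02 -0.01  0.07] turn [ 0.003  0.001 -0.001]
time: 44.65
ee_pos: [0.491, 0.314, 0.0584]
tcp_rot: [179.7, 0.2, -177.3]
wrist_force: [0.3, -0.8, -1.5]
opening: 0.0456
time: 44.82
ee_pos: [0.4909, 0.314, 0.0585]
tcp_rot: [179.7, 0.2, -177.3]
wrist_force: [-0.2, -0.4, -2.4]
opening: 0.0454
pos [0.4909 0.314  0.0585] [ 179.74    0.24 -177.34] open 0.0454 F [-0.2 -0.4 -2.4] t 44.82
shift cm now-axes [-0.11 -0.08  0.1 ] goal-axes [-0.11 -0.08  0.1 ] turn [ 0.005  0.004 -0.001]
```

```bash
python3 -m pendant '[[[0,0,-1.5,0,0,0,20],[0,0,-3,0,0,0,20],[0,0,-3.3,0,0,0,20],[0,0,-3.3,0,0,0,20],[0,0,-3.3,0,0,0,20]]]'
python3 -m pendant '[[[-0.2,-0.8,-1,0,0,0,20],[-0.9,-3.1,0,0,0,0,20],[-0.9,-3.2,0,0,0,0,20],[-0.9,-3.2,0,0,0,0,20],[-0.9,-3.2,0,0,0,0,20]]]'
python3 -m pendant '[[[-0.9,-3.2,0,0,0,0,20],[-0.9,-3.2,0,0,0,0,20],[-0.9,-3.2,0,0,0,0,20],[-0.9,-3.2,0,0,0,0,20],[-0.9,-3.2,0,0,0,0,20]]]'
python3 -c "from h import *;goto(.6025,-.028,.2,182.7)"
```

```text
time: 45.23
ee_pos: [0.4861, 0.3106, 0.1961]
tcp_rot: [-179.7, -0.7, -177.3]
wrist_force: [1.4, 0.4, -2.8]
opening: 0.0455
time: 45.65
ee_pos: [0.5325, 0.1786, 0.2116]
tcp_rot: [-180.0, -0.3, -176.8]
wrist_force: [0.4, 0.6, -3.5]
opening: 0.0459
time: 46.07
ee_pos: [0.5866, 0.0111, 0.2057]
tcp_rot: [-179.9, -0.7, -176.8]
wrist_force: [0.7, 0.4, -3.2]
opening: 0.0454
pos [0.5866 0.0111 0.2057] [-179.93   -0.65 -176.76] open 0.0454 F [ 0.7  0.4 -3.2] t 46.07
shift cm now-axes [-1.37 -3.99  0.56] goal-axes [-1.4  -3.98  0.57] turn [-0.001 -0.011  0.009]
```

```bash
python3 -m pendant '[[[-0.8,-2.2,0,0,-0.01,0.009,20],[-0.2,-0.6,0,0,0,0,20],[0,0,0,0,0,0,20],[0,0,2,0,0,0,20],[0,0,0,0,0,0,20]]]'
python3 -c "from h import *;goto(.6025,-.028,.0605,182.7)"
```

```text
time: 46.48
ee_pos: [0.598, -0.0259, 0.179]
tcp_rot: [-179.9, -0.5, -177.8]
wrist_force: [-0.9, 0.4, -4.6]
opening: 0.0455
pos [ 0.598  -0.0259  0.179 ] [-179.87   -0.48 -177.78] open 0.0455 F [-0.9  0.4 -4.6] t 46.48
shift cm now-axes [-0.54 -0.2  11.84] goal-axes [-0.44 -0.23 11.85] turn [-0.002 -0.008 -0.008]
```

```bash
python3 -m pendant '[[[-0.45,-0.22,1,0,-0.008,-0.008,20],[0,0,2.5,0,0,0,20],[0,0,2.5,0,0,0,20],[0,0,1.5,0,0,0,20],[0,0,0,0,0,0,20]]]'
python3 -c "from h import *;goto(.6025,-.028,.0605,182.7)"
```

```text
time: 46.9
ee_pos: [0.6011, -0.0228, 0.1032]
tcp_rot: [-179.9, -0.0, -177.0]
wrist_force: [-0.8, 0.2, -3.3]
opening: 0.0455
pos [ 0.6011 -0.0228  0.1032] [-1.7994e+02 -1.0000e-02 -1.7695e+02] open 0.0455 F [-0.8  0.2 -3.3] t 46.9
shift cm now-axes [-0.11 -0.52  4.27] goal-axes [-0.11 -0.53  4.27] turn [-0.001 -0.     0.006]
```

```bash
python3 -m pendant '[[[-0.1,-0.5,1.2,0,0,0.006,20],[0,0,1.6,0,0,0,20],[0,0,0.5,0,0,0,20],[0,0,0.1,0,0,0,20]]]'
python3 -c "from h import *;goto(.6025,-.028,.0605,182.7)"
```

```text
time: 47.23
ee_pos: [0.6031, -0.0258, 0.0707]
tcp_rot: [-179.9, 0.1, -177.1]
wrist_force: [0.3, 0.1, -2.2]
opening: 0.0457
pos [ 0.6031 -0.0258  0.0707] [-1.7994e+02  1.3000e-01 -1.7714e+02] open 0.0457 F [ 0.3  0.1 -2.2] t 47.23
shift cm now-axes [ 0.07 -0.22  1.02] goal-axes [ 0.07 -0.22  1.02] turn [-0.001  0.002  0.003]
```

```bash
python3 -m pendant '[[[0.05,-0.2,0.5,0,0,0.003,20],[0.05,0,0.4,0,0,0,20],[0.05,0,0.15,0,0,0,20]]]'
python3 -c "from h import *;goto(.6025,-.028,.0605,182.7)"
```

```text
time: 47.48
ee_pos: [0.6028, -0.0279, 0.0618]
tcp_rot: [-179.9, 0.3, -177.3]
wrist_force: [0.0, 0.1, -2.5]
opening: 0.0455
pos [ 0.6028 -0.0279  0.0618] [-179.93    0.29 -177.31] open 0.0455 F [ 0.   0.1 -2.5] t 47.48
shift cm now-axes [ 0.03 -0.01  0.13] goal-axes [ 0.03 -0.01  0.13] turn [-0.001  0.005 -0.   ]
```

```bash
python3 -m pendant '[[[0.05,0,0.2,0,0.005,0,20],[0.05,0,0.15,0,0,0,20]]]'
python3 -m pendant '[[[0.05,0,0.1,0,0,0,20]]]'
```

```text
time: 47.65
ee_pos: [0.6026, -0.0281, 0.0602]
tcp_rot: [-179.9, 0.1, -177.3]
wrist_force: [-2.5, 0.3, 10.7]
opening: 0.0455
time: 47.73
ee_pos: [0.6026, -0.0281, 0.0603]
tcp_rot: [-179.9, 0.2, -177.3]
wrist_force: [-0.9, 0.2, -0.7]
opening: 0.0456
```

Release, retreat up and away toward the mat, and look.

```bash
python3 -m pendant '[[[0,0,0,0,0,0,50],[0,0,0,0,0,0,100],[0,0,0,0,0,0,100],[0,0,0,0,0,0,100],[0,0,-2,0,0,0,100]]]'
python3 -m pendant '[[[0,0,-3,0,0,0,100],[0,0,-3.3,0,0,0,100],[0,0,-3.3,0,0,0,100],[0.5,1.5,-1,0,0,0,100],[1.3,3.3,0,0,0,0,100]]]'
python3 -m pendant '[[[1.3,3.3,0,0,0,0,100],[1.3,3.3,0,0,0,0,100],[1.3,3.3,0,0,0,0,100],[1.3,3.3,0,0,0,0,100],[1.3,3.3,0,0,0,0,100]]]'
python3 -m pendant '[[[1,2.5,0,0,0,0,100],[0,0,0,0,0,0,100],[0,0,0,0,0,0,100]]]'
python3 - <<'E'
from h import *
goto(.49,.3,.2,182.7)
im=bot.camera("top");s_=bot.camera("side")
t0=cv2.imread("pics/top0.png")[:,:,::-1].copy()
for c,z in(("blue",.122),("red",.122),("yellow",.122)):
    r=[mask(i,c,(280,185,395,265),90)[2] for i in(t0,im)];print(c,*[x.round(1) for x in r],"shift mm",((ray("top",r[1],z)-ray("top",r[0],z))*1000).round(1))
for n,(u,v) in dict(bl=(296,228),br=(354,224)).items():
    T=t0[v:v+24,u:u+24];R=cv2.matchTemplate(im[v-6:v+30,u-6:u+30],T,cv2.TM_CCOEFF_NORMED);print(n,R.max(),np.unravel_index(R.argmax(),R.shape))
m,s,ce=mask(im,"green",(455,260,530,330),90);print("jar",ce,ray("top",ce,.097))
a=cv2.resize(im[180:270,270:400],(400,277));b=cv2.resize(s_[150:300,220:500],(400,214))
c=np.zeros((277,800,3),np.uint8);c[:,:400]=a;c[:214,400:]=b;cv2.imwrite("pics/end.png",c[:,:,::-1])
E
```

```text
time: 48.15
ee_pos: [0.6015, -0.0282, 0.0783]
tcp_rot: [-179.9, 0.0, -177.3]
wrist_force: [-1.2, 0.1, -0.5]
opening: 0.0852
time: 48.57
ee_pos: [0.5822, 0.0162, 0.1904]
tcp_rot: [-179.9, 0.1, -177.6]
wrist_force: [1.1, 0.6, -0.5]
opening: 0.0857
time: 48.98
ee_pos: [0.5081, 0.1844, 0.1916]
tcp_rot: [-179.9, 0.4, -178.0]
wrist_force: [0.5, -0.0, 0.7]
opening: 0.0855
time: 49.23
ee_pos: [0.4929, 0.2166, 0.1914]
tcp_rot: [-180.0, 0.5, -177.5]
wrist_force: [0.4, -0.5, -0.4]
opening: 0.0854
pos [0.4929 0.2166 0.1914] [-179.99    0.45 -177.54] open 0.0854 F [ 0.4 -0.5 -0.4] t 49.23
shift cm now-axes [-0.07  8.35 -0.86] goal-axes [-0.1   8.35 -0.86] turn [-0.     0.008 -0.004]
blue [305.9 205.8] [306.6 205.7] shift mm [ 0.  -1.3  0. ]
red [367.2 202.4] [367.8 201.5] shift mm [ 1.7 -1.2  0. ]
yellow [339.  234.9] [339.  234.4] shift mm [ 0.8 -0.1  0. ]
bl 0.9742742 (np.int64(6), np.int64(6))
br 0.9528292 (np.int64(6), np.int64(6))
jar [497.12408759 292.66605839] [ 0.49421269 -0.32143238  0.097     ]
```

View pics/end.png

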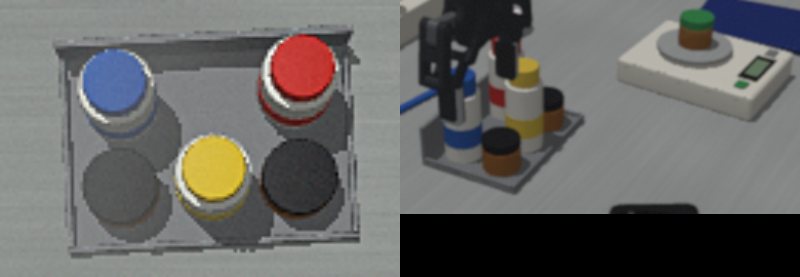

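All bottles are back upright within about 2 mm of their start places. The jar is upright at the pan centre, and the black-lidded jars have not moved.

```bash
python3 -c "
from workcell import bot
print(bot.job_done())"
```

```text
the job is handed in; nothing more can be done
None
```

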